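# Zero the judging-table scale with its trimmer screw

### The arm

A 6-joint arm with a two-finger parallel gripper is mounted at the origin on the work surface. World frame = base frame: x ahead of the robot, y to its left, z up, the work surface at z = 0. Lengths are in m, angles in rad, forces in N, time in s.
With the tool pointing down it reaches from about 0.275 to 0.825 m from the base axis. Payload 5.2 kg.
Tool frame: the origin (TCP) lies at the very end of the fingers, on their centre line; the grasp point (between the pads) lies 19 mm behind it; y points along the fingers, x is the direction in which the jaws open and shut, and the axes are right-handed (so a half turn about y gives the same grasp; the last joint's range is limited). The gripper opens to 93 mm and grips with 3 to 60 N. Pads are 15 mm wide; open, the fingers measure 128 mm over their backs; the gripper's body (75 mm by 188 mm) begins 65 mm behind the grasp point.
Start: joints at [-0.203, 0.259, 1.535, -0, 1.348, -0.203], TCP at [0.55, 0, 0.219] pointing down, gripper open.
Joint ranges: [-3.14, 3.14], [-0.91, 2.08], [0.19, 2.58], [-1.22, 4.36], [0.22, 2.71], [-3.12, 3.12]. Speed limits (rad/s): [2.57, 2.57, 3.14, 3.14, 3.14, 3.14].

### API

Orientations are given as a 3x3 rotation matrix whose columns are the frame's x, y, z axes.
In Python, from rig import env gives the robot as it stands.
- The arm moves only by the tool jog_arm, never from a script. Its argument "motion" is a list of rows, each an object with "fingers": the closure, from -1 (fully open) to 1 (shut); "linear": the shift along the tool's x, y, z in cm, a list of three; "spin": the turn about the tool's y in rad. A call has 1 to 12 rows; each row is the pose to reach, as a shift and turn from the pose commanded when the call began, along the tool's axes at that moment; what a row does not reach only later rows make up. A row lasts 1/10 s, in which the tool goes at most 50 mm and 8.59 degrees, less where a joint would pass 70% of its speed; a pose out of reach is approached as far as the arm can. A call with a gripper value outside its range is refused whole. The fingers move at their own pace and stop on an object; the grip force is fixed at half the most. Time passes only in rows, so rows that repeat a pose let the fingers close. It gives the time, the measured TCP pose, the force and the opening at its end, in the units of the state.
- env.observe(): the state, without advancing time (a new reading comes with each control period).
- env.read_camera(name): name is "scene" or "side" or "wrist"; returns a dict with "image" (384x512x3 uint8, blue, green, red), "K" (3x3 intrinsics, pixels), "k1" (the pictures are not rectified: a ray, as slopes to the right and down, at radius r is drawn at 1 + k1 r^2 times it, then the intrinsics apply), "extrinsics" (4x4, takes a point from camera to world coordinates); the wrist camera has in their place "hand_eye" (4x4, takes a point from camera to tool coordinates, whose origin is the TCP and whose axes are the tool frame's). Camera axes: x right, y down, z forward; pixel columns grow to the right and rows downward; lengths in m; the calibration is good to about 2 mm. A picture is of the moment at which its call begins: read the wrist's pose just before it. There is no depth.
- env.hand_in(): hands the job in, once; it reports no verdict.
The state is a dict: "time": time; "joints": joint angles; "qd": joint speeds; "effort": joint torques, N m; "tool_pos": TCP position; "orientation": TCP orientation; "force": force on the tool from outside, world axes, zero at the start; "moment": the same for the moment, N m; "width": finger opening in m.
Only numpy, scipy, OpenCV 4.12 (cv2) and the standard library are available. Lean on these libraries where they do the work, as an engineer would, in place of code of your own. Each camera call takes 0.05 s, during which the arm holds its last target.

### The job

With its pan empty, the dial scale on the cheese-judging table reads off zero. Take the orange-handled plastic tuning tool from its wooden stand, feel its blade into the slotted zero screw down the well at the dial's centre and turn the screw until the red needle points at the middle of the green mark, never pushing on the scale with more than about a kilogram's weight. Then put the tool back upright in its stand, fully home, let go of it, and leave the other things on the table where they are.

Things in the scene. Friction and masses are not known exactly. Their poses are not given: they have to be found in the camera images.
- needle (a joint): Angle of the red needle, rad, from above: 0 = at the middle of the green mark, positive anticlockwise. Starts 0.45 to 1.05 clockwise of the mark (negative). Needle and screw turn together, one to one; stops at -1.5 and 0.6. Turning takes about 0.02 N m and it stays where left. The needle lies under a flush window: only the screw moves it.
- green_mark (a point): Middle of the green mark on the dial, 71 mm from the dial's centre along +x of scale; the mark is 10 mm wide (0.07 rad of needle to either side of its middle).
- scale: Blue dial scale, fixed. Origin on the table under the dial's centre, x from there to the green mark and on to the steel pan, z up. Dial housing 190 x 190 mm, level white dial face 90 mm above the table; pan 150 x 200 mm, centre 175 mm along +x, top 71 mm above the table.
- well (a point): Centre of the mouth of the round well at the dial's centre, level with the dial face; axes as scale. The well is 16.5 mm in diameter, mouth chamfered 2 mm. The brass screw head stands down in it.
- screw_top (a point): Nominal point only: mid of the range of the screw head's top, on the well's axis, 14 mm below the mouth. The true top is up to 9 mm higher or lower, not measured. Head 16 mm wide, one straight slot 4.8 mm wide, 3 mm deep, right across; it runs along the needle, give or take 0.5 rad, not measured. The head is sprung: gives 2 mm at 2.5 N per mm, then is hard. Turning does not shift it.
- tuner_grip (a point): Centre of the tuning tool's handle, 80 mm above the blade's tip; axes as tuner_tip. Handle orange, square 24 x 24 mm, 60 mm tall, a black line on top along the blade. Tool 110 mm long, about 40 g, rigid plastic.
- tuner_tip (a point): Middle of the lower edge of the tool's flat white blade. z up along the tool to the handle, x along the blade's width (13 mm), y across its thickness (2.5 mm), square with the handle's flats. Blade 12 mm long, then a round shaft 14 mm in diameter up to the handle's underside, 50 mm above the tip. At the start the tool stands home in the stand, turned at random.
- stand_hole (a point): Centre of the mouth of the hole in the wooden tool stand, z up. Stand: fixed block 70 x 70 mm, 60 mm tall; round hole 18 mm in diameter, 56 mm deep, 2 mm chamfer. With the tool home the handle's underside rests on the stand's top, the tip 50 mm below this point.
- rind_wheel: Grey-rind cheese, 102 mm across, 90 mm tall, loose; leave alone. Origin under its centre.
- cheese_block: Yellow cheese block 90 x 70 x 50 mm, loose; leave alone. Origin under its centre.
- spray_bottle: Blue bottle, 60 mm across, 150 mm tall, loose; leave alone. Origin under its centre.
- water_cup: White cup, 70 mm across, 85 mm tall, loose; leave alone. Origin under its centre.
- check_weight: Brass weight 36 mm across, 48 mm tall, loose; leave alone. Origin under its centre.
- pen: Black pen 130 mm long, lying on a card, loose; leave alone. Origin under its centre.
Not all that is in view belongs to the job. Of the things shaped like the part that bears tuner_grip, the orange one is meant. What is shaped like the part that bears stand_hole but pink is not meant.

How it is judged:
By the outcome, as a careful person would: the job done as asked, in the order asked, and still so for the second after the job is handed in, with the robot touching nothing.
It also fails if it takes over 72 s, if anything falls off the work surface, if the arm or the gripper's body presses on something with over 40 N, if the wrist force passes 120 N, or if a joint passes its speed limit or range.

## Working session

There is one attempt and no reset: what is moved stays moved. The work goes in short steps, Python scripts to look and compute and a tool call to move; the robot and the scene stay as the last step left them, time stands still between calls to the robot, and variables do not carry over. Pictures are saved under pics/ and viewed, and the job is handed in when it is done.

Besides the shell and the picture viewer there is one more tool, called as name(argument=value, ...) on one line, values as JSON. jog_arm: Moves the arm, as the interface text tells. Its arguments: {"type":"object","properties":{"motion":{"type":"array","items":{"type":"object","properties":{"fingers":{"type":"number"},"linear":{"type":"array","items":{"type":"number"}},"spin":{"type":"number"}}}}},"required":["motion"]}

```bash
ls; mkdir -p pics; python3 - <<'E'
from rig import env
import cv2,numpy as np
s=env.observe()
for k in s: print(k,np.round(s[k],4).tolist())
for n in ["scene","side","wrist"]:
    r=env.read_camera(n); cv2.imwrite(f"pics/{n}0.png",r["image"])
    print(n,r["K"].tolist(),r["k1"],np.round(r.get("extrinsics",r.get("hand_eye")),4).tolist())
E
```

```text
pics
time 0.0
joints [-0.2028, 0.2594, 1.5361, 0.0, 1.348, -0.2028]
qd [-0.0007, 0.0012, -0.0002, -0.0001, 0.0008, 0.0003]
effort [0.0002, -43.7298, -28.4005, 0.072, 0.0412, -0.0001]
tool_pos [0.5495, 0.0001, 0.2178]
orientation [[1.0, -0.0018, 0.0], [-0.0, 0.0004, 1.0], [-0.0018, -1.0, 0.0004]]
force [0.6193, -0.2933, 0.0907]
moment [0.0469, 0.0235, 0.0141]
width 0.093
scene [[369.86405282546946, 0.0, 249.99837281105783], [0.0, 369.86405282546946, 189.49277189776188], [0.0, 0.0, 1.0]] -0.0744406406162123 [[0.555, 0.455, -0.6964, 1.268], [0.8318, -0.3048, 0.4638, -0.4996], [-0.0013, -0.8367, -0.5476, 0.692], [0.0, 0.0, 0.0, 1.0]]
side [[365.482151462274, 0.0, 256.52861298392554], [0.0, 365.482151462274, 200.0434674705924], [0.0, 0.0, 1.0]] -0.07216827291308485 [[0.7724, -0.4266, 0.4705, -0.0003], [-0.6349, -0.4993, 0.5895, -0.6079], [-0.0165, -0.7541, -0.6565, 0.7868], [0.0, 0.0, 0.0, 1.0]]
wrist [[277.91499532219945, 0.0, 255.0189685971958], [0.0, 277.91499532219945, 192.65088104087533], [0.0, 0.0, 1.0]] -0.0030095009826487705 [[1.0, 0.0009, 0.0002, 0.0001], [0.0001, -0.2868, 0.958, -0.1658], [0.0009, -0.958, -0.2868, 0.0796], [0.0, 0.0, 0.0, 1.0]]
```

View pics/scene0.png

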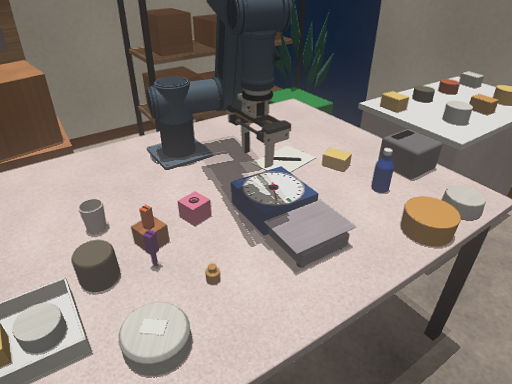

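View pics/side0.png

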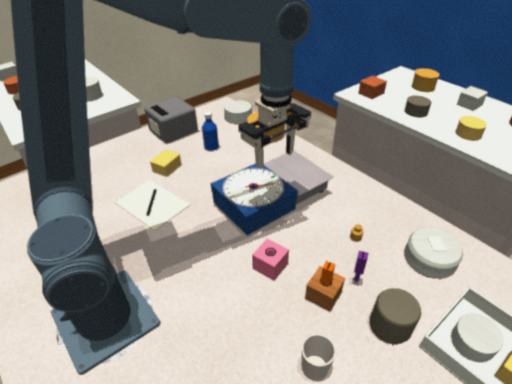

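View pics/wrist0.png

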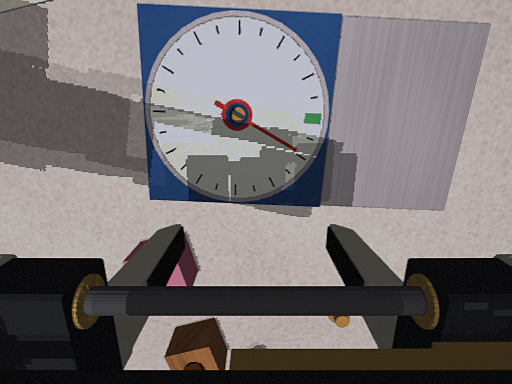

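Candidates: the orange tool in the wooden block (scene ~(148,217), side ~(327,272)), the purple tool-like thing (scene (151,243), side (361,265)) and the pink block with a hole (scene (194,207), side (270,258)). I choose the orange tool in the brown stand, and will check it in a close crop.

```bash
cat > h.py <<'E'
from rig import env
import cv2,numpy as np
from scipy.optimize import least_squares
def cam(n,save=None):
    s=env.observe(); r=env.read_camera(n)
    if "hand_eye" in r:
        T=np.eye(4);T[:3,:3]=s["orientation"];T[:3,3]=s["tool_pos"]; r["E"]=T@r["hand_eye"]
    else: r["E"]=np.array(r["extrinsics"])
    if save: cv2.imwrite(f"pics/{save}.png",r["image"])
    return r
def D(r): return np.array([r["k1"],0,0,0,0.])
def ray(r,uv):
    p=cv2.undistortPoints(np.array([[uv]],float),np.array(r["K"]),D(r))[0,0]
    return r["E"][:3,3], r["E"][:3,:3]@np.array([p[0],p[1],1.])
def atz(r,uv,z):
    o,d=ray(r,uv); return o+d*(z-o[2])/d[2]
def proj(r,P):
    P=np.atleast_2d(P); Ei=np.linalg.inv(r["E"])
    return cv2.projectPoints(P.astype(float),cv2.Rodrigues(Ei[:3,:3])[0],Ei[:3,3],np.array(r["K"]),D(r))[0][:,0]
def tri(obs):
    A=np.zeros((3,3));b=np.zeros(3)
    for r,uv in obs:
        o,d=ray(r,uv);d=d/np.linalg.norm(d);M=np.eye(3)-np.outer(d,d);A+=M;b+=M@o
    return np.linalg.solve(A,b)
def crop(r,c,w,h,k,name):
    x0=int(c[0]-w/2);y0=int(c[1]-h/2);x0=max(x0,0);y0=max(y0,0)
    im=r["image"][y0:y0+h,x0:x0+w]
    im=cv2.resize(im,None,fx=k,fy=k,interpolation=cv2.INTER_CUBIC)
    cv2.imwrite(f"pics/{name}.png",im); print(name,"origin",x0,y0,"k",k)
E
python3 - <<'E'
from h import *
a=cam("scene");b=cam("side");c=cam("wrist")
crop(a,(150,228),60,60,10,"sc1"); crop(b,(330,280),70,60,10,"si1"); crop(c,(237,105),200,140,4,"wr1")
crop(a,(270,190),110,80,7,"sc2")
E
```

```text
sc1 origin 120 198 k 10
si1 origin 295 250 k 10
wr1 origin 137 35 k 4
sc2 origin 215 150 k 7
```

View pics/sc1.png

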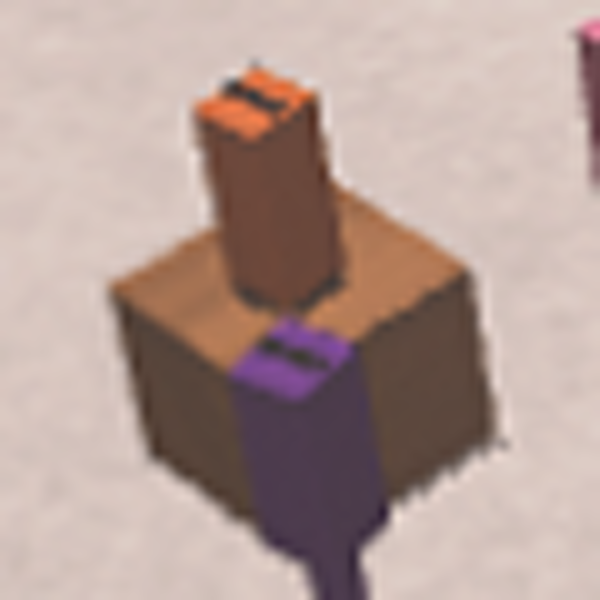

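View pics/si1.png

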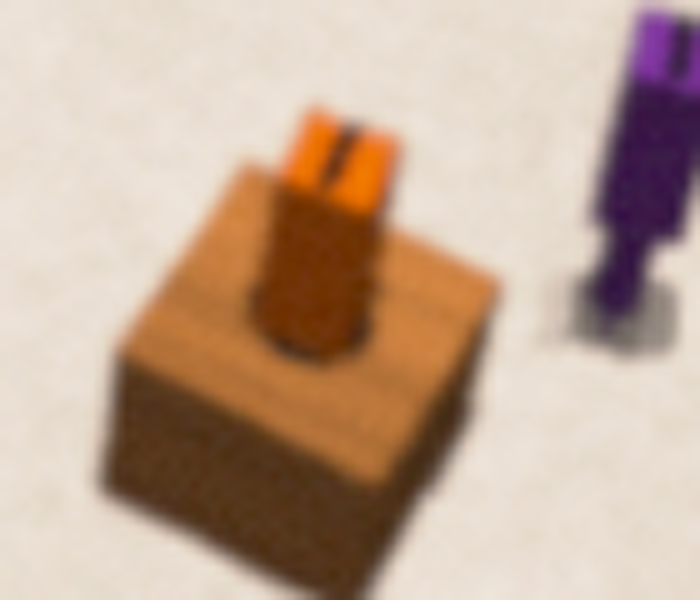

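View pics/wr1.png

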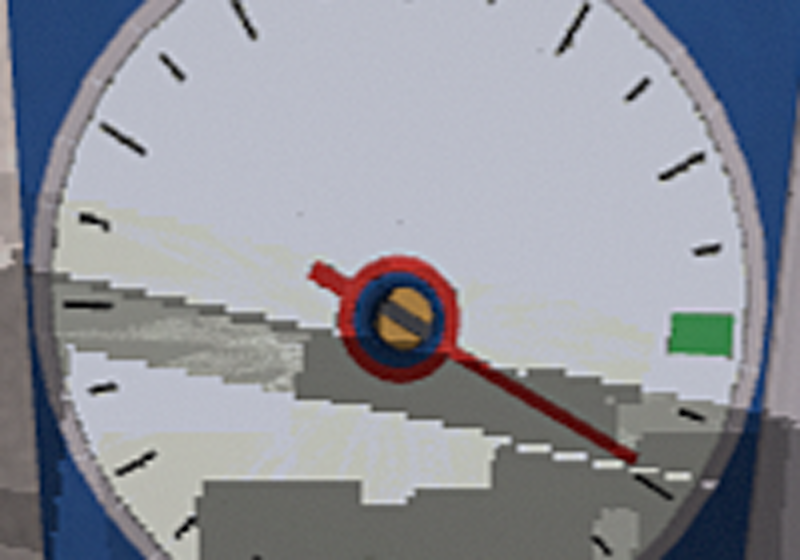

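The crops confirm it. In scene the orange top's centre is at (145.0,207.8) with the black line along it; in side it is at (329,265.3). The purple one, at (149.5,233.5), is the decoy. The wrist view shows the needle clockwise of the green mark, with the slot roughly along the needle.

```bash
python3 - <<'E'
from h import *
a=cam("scene");b=cam("side");c=cam("wrist")
def P(o,k,p): return (o[0]+(p[0]+.5)/k-.5,o[1]+(p[1]+.5)/k-.5)
sc=lambda x,y:P((120,198),10,(x,y)); si=lambda x,y:P((295,250),10,(x,y)); wr=lambda x,y:P((137,35),4,(x,y))
print("top tri",tri([(a,sc(255,102)),(b,si(345,157))]))
for r,f,l in [(a,sc,[(195,105),(255,68),(320,95),(250,140),(225,90),(285,108)]),(b,si,[(315,105),(402,140),(378,210),(285,172),(355,128),(330,188)])]:
    q=np.array([atz(r,f(*p),.12) for p in l]); print(np.round(q[:,:2],4).tolist(), q[:4].mean(0)); d=q[5]-q[4];print("line ang",np.arctan2(d[1],d[0]))
    e=[np.arctan2(*(q[(i+1)%4]-q[i])[1::-1]) for i in range(4)];print("edges",np.round(e,3),np.linalg.norm(np.diff(q[[0,1,2,3,0]],axis=0),axis=1))
print("stand corners scene",[np.round(atz(a,sc(*p),.06)[:2],4).tolist() for p in [(110,288),(470,268),(235,375)]])
print("stand corners side",[np.round(atz(b,si(*p),.06)[:2],4).tolist() for p in [(120,348),(248,165),(498,285),(380,488)]])
print("purple top", atz(a,sc(295,360),.12) )
pts=[(400,318),(702,334),(320,272),(634,458)]
q=[atz(c,wr(*p),.09) for p in pts];print(np.round(q,4))
m=q[1]-q[0];n=q[3]-q[2];print("scale yaw",np.arctan2(m[1],m[0]),"needle",np.arctan2(n[1],n[0]),np.linalg.norm(m))
q=[atz(c,wr(*p),.076) for p in [(380,310),(430,330)]];n=q[1]-q[0];print("slot",np.arctan2(n[1],n[0]),np.round(q,4))
E
```

```text
top tri [ 0.4595479  -0.29455822  0.11988409]
[[0.452, -0.3083], [0.4447, -0.2889], [0.4662, -0.2788], [0.4751, -0.3015], [0.4499, -0.2992], [0.4666, -0.2887]] [ 0.45951718 -0.29439007  0.12      ]
line ang 0.560808937581126
edges [ 1.932  0.439 -1.199 -2.857] [0.0207081  0.02376412 0.02440261 0.02402069]
[[0.4656, -0.2798], [0.4732, -0.3], [0.4537, -0.3101], [0.4457, -0.2888], [0.4676, -0.2905], [0.4501, -0.2987]] [ 0.45955622 -0.29464561  0.12      ]
line ang -2.7046764004995048
edges [-1.212 -2.665  1.932  0.425] [0.02161295 0.02193182 0.02274793 0.02187366]
stand corners scene [[0.4357, -0.3372], [0.4822, -0.251], [0.49, -0.3213]]
stand corners side [[0.4164, -0.271], [0.4804, -0.2525], [0.4996, -0.3178], [0.4343, -0.3381]]
purple top [ 0.56650539 -0.32406423  0.12      ]
[[0.5312 0.0751 0.09  ]
 [0.6085 0.0713 0.09  ]
 [0.5113 0.0863 0.09  ]
 [0.5924 0.0396 0.09  ]]
scale yaw -0.049949619053433994 needle -0.5221716042459287 0.07730800219640974
slot -0.369213506374732 [[0.5251 0.077  0.076 ]
 [0.5383 0.0718 0.076 ]]
```

View pics/sc2.png

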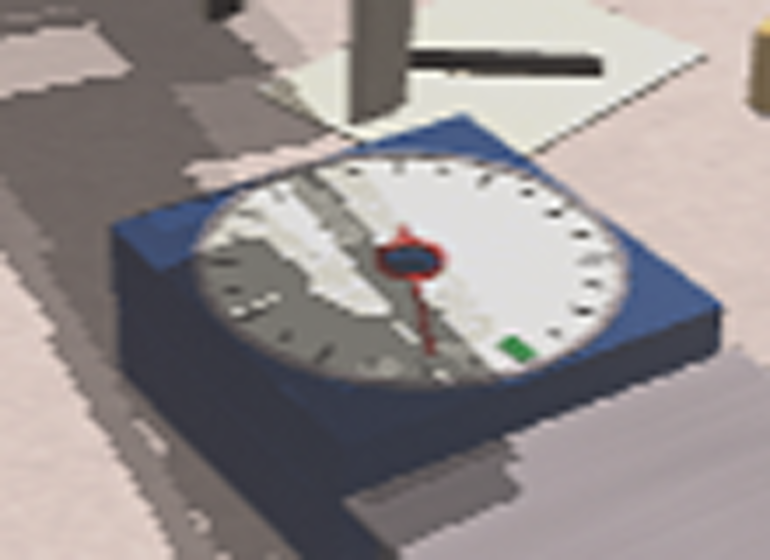

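jog_arm(motion=[{"fingers":-1,"linear":[-1.5,0,-4.5],"spin":-0.07},{"fingers":-1,"linear":[-3,0,-9],"spin":-0.14},{"fingers":-1,"linear":[-4.5,0,-13.5],"spin":-0.21},{"fingers":-1,"linear":[-6,0,-18],"spin":-0.28},{"fingers":-1,"linear":[-7.5,0,-22.5],"spin":-0.35},{"fingers":-1,"linear":[-8.5,0,-26.5],"spin":-0.42},{"fingers":-1,"linear":[-9,0,-29.4],"spin":-0.42},{"fingers":-1,"linear":[-9,0,-29.4],"spin":-0.42},{"fingers":-1,"linear":[-9,0,-29.4],"spin":-0.42},{"fingers":-1,"linear":[-9,0,-29.4],"spin":-0.42}])

```text
time: 1.45
tool_pos: [0.4602, -0.2929, 0.2186]
orientation: [[0.913, -0.0, -0.408], [0.408, 0.001, 0.913], [0.0, -1.0, 0.001]]
force: [0.8, -0.2, 0.1]
width: 0.093
```

```bash
python3 - <<'E'
from h import *
s=env.observe(); print(s["tool_pos"],s["orientation"],s["joints"],s["force"])
c=cam("wrist","w2"); a=cam("scene","s2")
def P(o,k,p): return (o[0]+(p[0]+.5)/k-.5,o[1]+(p[1]+.5)/k-.5)
f=lambda x,y:P((215,150),7,(x,y))
q=[atz(a,f(*p),.09) for p in [(410,258),(517,348)]]; print(q,np.linalg.norm(q[1]-q[0]))
E
```

```text
[ 0.46016001 -0.29293346  0.21859489] [[ 9.12856367e-01 -6.96802310e-05 -4.08280845e-01]
 [ 4.08280786e-01  7.18445506e-04  9.12856113e-01]
 [ 2.29719513e-04 -9.99999739e-01  6.84286654e-04]] [-7.71755083e-01  2.50815721e-01  1.54553669e+00  4.78364705e-04
  1.34579124e+00 -1.19243196e+00] [ 0.7578729  -0.20585943  0.06332984]
[array([0.52733432, 0.07751121, 0.09      ]), array([0.60621291, 0.07315897, 0.09      ])] 0.07899857204753206
```

View pics/w2.png

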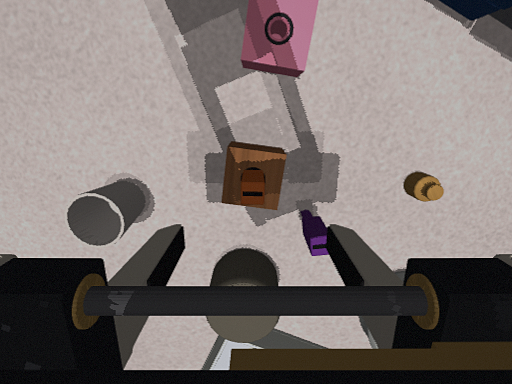

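```bash
python3 - <<'E'
from h import *
a=cam("scene");b=cam("side");c=cam("wrist")
print("TCP-down proj",proj(c,[[.4602,-.2929,.12],[.4595,-.2945,.12],[.4595,-.2945,.06]]))
crop(a,(272,192),100,75,8,"sc3"); crop(b,(253,192),100,75,8,"si3"); crop(c,(253,180),80,70,8,"wr3")
E
```

```text
TCP-down proj [[254.79346647 193.0132477 ]
 [253.493139   194.14082376]
 [253.77457456 179.57705892]]
sc3 origin 222 154 k 8
si3 origin 203 154 k 8
wr3 origin 213 145 k 8
```

View pics/sc3.png

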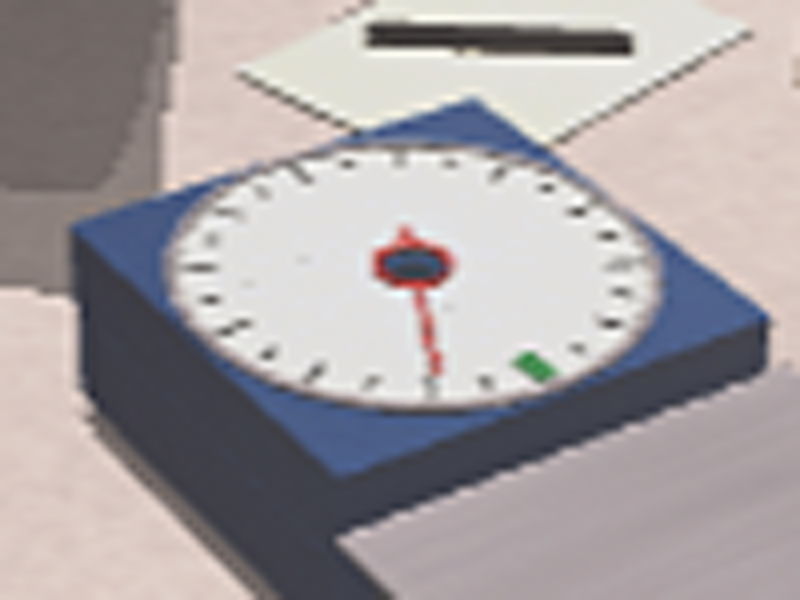

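View pics/si3.png

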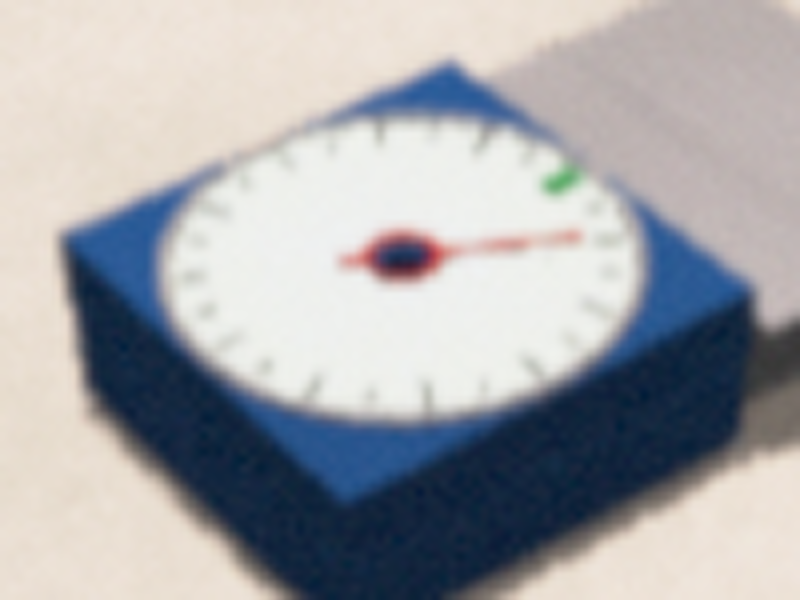

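View pics/wr3.png

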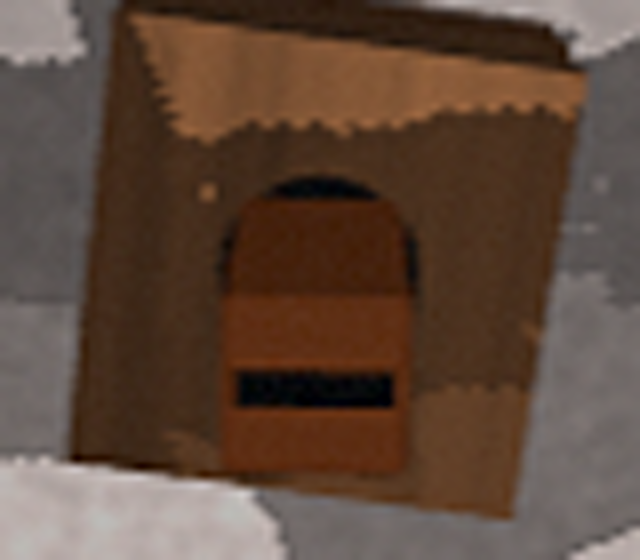

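```bash
python3 - <<'E'
from h import *
a=cam("scene");b=cam("side");c=cam("wrist")
def P(o,k,p): return (o[0]+(p[0]+.5)/k-.5,o[1]+(p[1]+.5)/k-.5)
A=lambda p:P((222,154),8,p);B=lambda p:P((203,154),8,p)
for n,p,q in [("--",(75,228),(345,502)),("+-",(342,478),(752,290)),("++",(768,320),(452,60)),("-+",(475,97),(62,235)),("ctr",(413,266),(403,257)),("mark",(537,367),(561,181))]:
    print(n,np.round(tri([(a,A(p)),(b,B(q))]),4),np.round(atz(a,A(p),.09),4),np.round(atz(b,B(q),.09),4))
print(atz(c,P((213,145),8,(315,385)),.12))
E
```

```text
-- [ 0.4337 -0.0143  0.0887] [ 0.4354 -0.0152  0.09  ] [ 0.4329 -0.0156  0.09  ]
+- [ 0.6212 -0.0226  0.0889] [ 0.622  -0.0229  0.09  ] [ 0.62  -0.024  0.09 ]
++ [0.6302 0.1636 0.0898] [0.6308 0.1626 0.09  ] [0.6304 0.1643 0.09  ]
-+ [0.4417 0.1728 0.0906] [0.4401 0.1746 0.09  ] [0.4418 0.1725 0.09  ]
ctr [0.5316 0.0744 0.092 ] [0.5291 0.0763 0.09  ] [0.5331 0.0763 0.09  ]
mark [0.6089 0.0717 0.0914] [0.6072 0.0733 0.09  ] [0.6101 0.0729 0.09  ]
[ 0.45736264 -0.29422309  0.12      ]
```

Dial corners triangulate at z about 0.089, with sides about 188 mm. The dial centre is about (0.5315, 0.0749), yaw about -0.045. The tool top is at about (0.4585, -0.2943, 0.12), and its line is parallel to the jaw axis. Descending to grasp.

jog_arm(motion=[{"fingers":-1,"linear":[-0.2,4,-0.06],"spin":0},{"fingers":-1,"linear":[-0.2,8,-0.06],"spin":0},{"fingers":-1,"linear":[-0.2,11,-0.06],"spin":0},{"fingers":-1,"linear":[-0.2,13,-0.06],"spin":0},{"fingers":-1,"linear":[-0.2,14.6,-0.06],"spin":0},{"fingers":-1,"linear":[-0.2,14.6,-0.06],"spin":0},{"fingers":-1,"linear":[-0.2,14.6,-0.06],"spin":0}])

```text
time: 2.55
tool_pos: [0.4586, -0.2953, 0.0729]
orientation: [[0.913, -0.0, -0.408], [0.408, 0.0, 0.913], [-0.0, -1.0, 0.0]]
force: [-0.2, -0.2, 0.5]
width: 0.093
```

```bash
python3 - <<'E'
from h import *
s=env.observe(); print(s["tool_pos"],s["force"])
a=cam("scene");b=cam("side");c=cam("wrist","w4")
crop(a,(150,215),80,60,8,"sc4"); crop(b,(330,275),80,60,8,"si4")
E
```

```text
[ 0.45856824 -0.29533723  0.07288581] [-0.18148739 -0.2411561   0.51253611]
sc4 origin 110 185 k 8
si4 origin 290 245 k 8
```

View pics/w4.png

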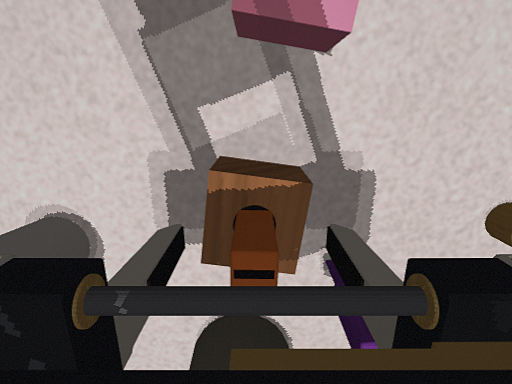

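View pics/sc4.png

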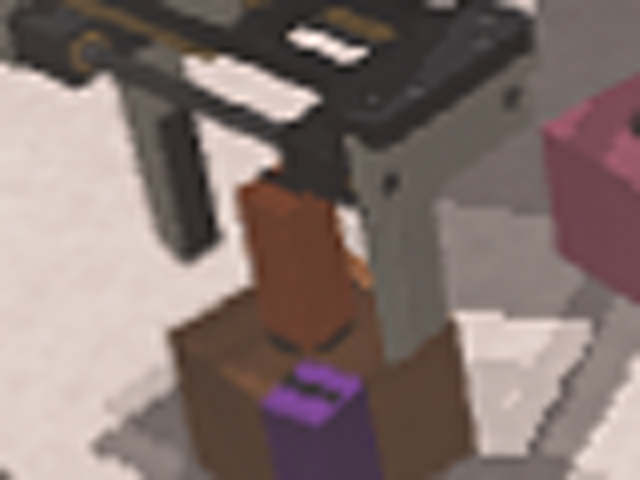

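The handle sits between the fingers (column 254), and the purple tool is outside them. Closing.

jog_arm(motion=[{"fingers":0,"linear":[0,0,0],"spin":0},{"fingers":1,"linear":[0,0,0],"spin":0},{"fingers":1,"linear":[0,0,0],"spin":0},{"fingers":1,"linear":[0,0,0],"spin":0},{"fingers":1,"linear":[0,0,0],"spin":0},{"fingers":1,"linear":[0,0,0],"spin":0},{"fingers":1,"linear":[0,0,0],"spin":0},{"fingers":1,"linear":[0,0,0],"spin":0}])

```text
time: 3.5
tool_pos: [0.4584, -0.2953, 0.0726]
orientation: [[0.913, -0.0, -0.408], [0.408, 0.0, 0.913], [-0.0, -1.0, 0.0]]
force: [-0.1, -0.4, -0.9]
width: 0.0334
```

jog_arm(motion=[{"fingers":1,"linear":[0,0,0],"spin":0},{"fingers":1,"linear":[0,0,0],"spin":0},{"fingers":1,"linear":[0,0,0],"spin":0},{"fingers":1,"linear":[0,0,0],"spin":0}])

```text
time: 3.9
tool_pos: [0.4584, -0.2953, 0.0726]
orientation: [[0.913, -0.0, -0.408], [0.408, 0.0, 0.913], [-0.0, -1.0, 0.0]]
force: [-0.1, 0.5, 0.2]
width: 0.0241
```

jog_arm(motion=[{"fingers":1,"linear":[0,-1,0],"spin":0},{"fingers":1,"linear":[0,-3,0],"spin":0},{"fingers":1,"linear":[0,-6,0],"spin":0},{"fingers":1,"linear":[0,-9,0],"spin":0},{"fingers":1,"linear":[0,-12,0],"spin":0},{"fingers":1,"linear":[0,-12,0],"spin":0},{"fingers":1,"linear":[0,-12,0],"spin":0}])

```text
time: 4.6
tool_pos: [0.4586, -0.2955, 0.1936]
orientation: [[0.913, 0.001, -0.408], [0.408, -0.001, 0.913], [0.001, -1.0, -0.002]]
force: [-1.7, -0.3, -0.9]
width: 0.0237
```

```bash
python3 - <<'E'
from h import *
s=env.observe(); print(s["tool_pos"],s["force"],s["width"])
R=s["orientation"]; tgt=np.array([.5315,.0749,s["tool_pos"][2]])
print("lin cm",100*R.T@(tgt-s["tool_pos"]))
a=cam("scene");b=cam("side");c=cam("wrist","w5")
crop(a,(145,190),100,75,8,"sc5"); crop(b,(330,250),100,75,8,"si5")
E
```

```text
[ 0.45864483 -0.29553379  0.19363387] [-1.74799608 -0.33881877 -0.87021919] 0.02370149162685063
lin cm [21.75906402 -0.04261912 30.85177496]
sc5 origin 95 152 k 8
si5 origin 280 212 k 8
```

View pics/sc5.png

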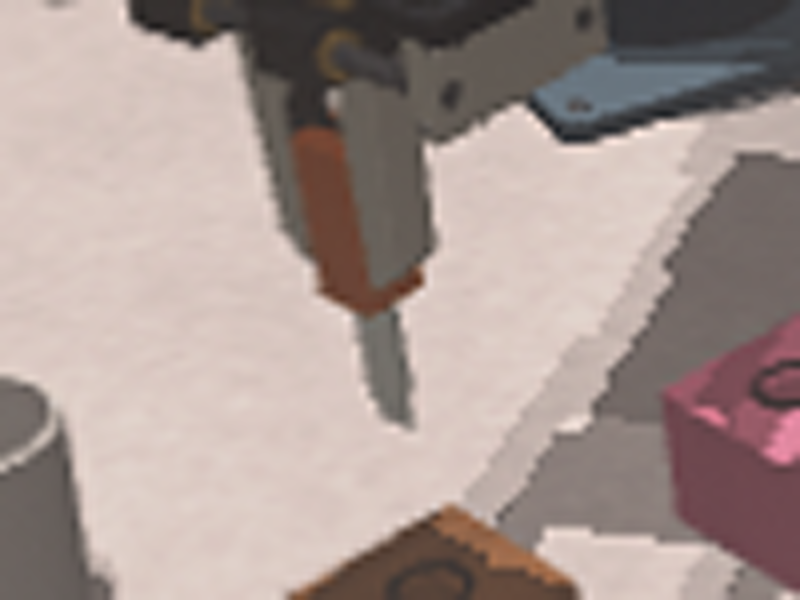

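View pics/si5.png

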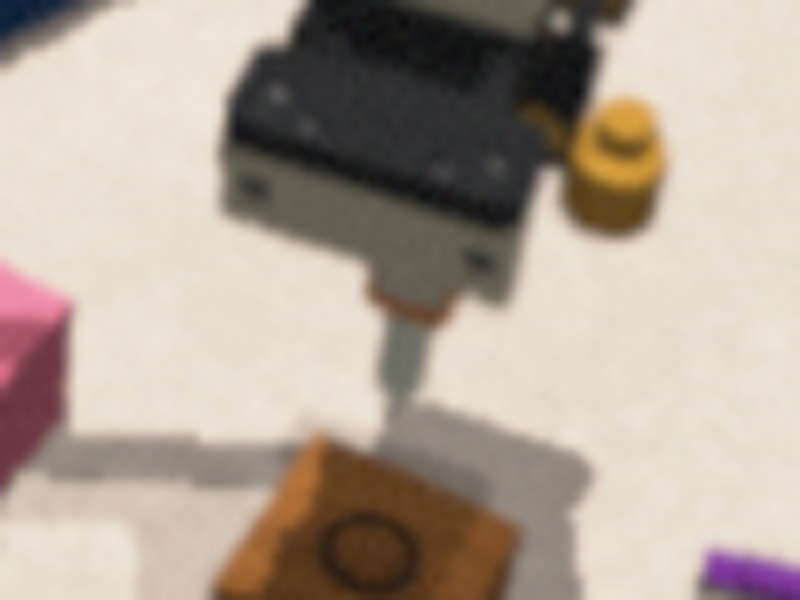

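View pics/w5.png

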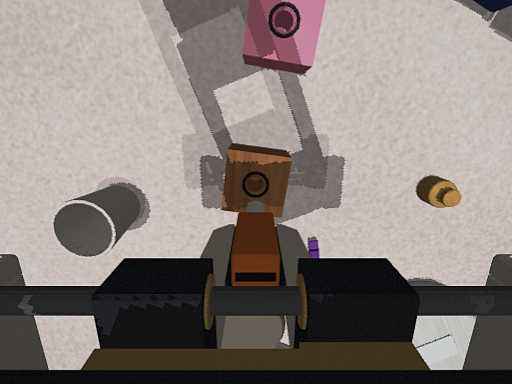

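```bash
python3 - <<'E'
from h import *
a=cam("scene");b=cam("side");c=cam("wrist")
def P(o,k,p): return (o[0]+(p[0]+.5)/k-.5,o[1]+(p[1]+.5)/k-.5)
A=lambda p:P((95,152),8,p);B=lambda p:P((280,212),8,p)
print("tip",tri([(a,A((405,429))),(b,B((394,412)))]))
print("hole",tri([(a,A((430,582))),(b,B((368,552)))]),atz(a,A((430,582)),.06),atz(b,B((368,552)),.06),atz(c,(255,184),.06))
E
```

```text
tip [ 0.45899491 -0.29298609  0.12706433]
hole [ 0.45766421 -0.29401362  0.06260811] [ 0.45422686 -0.29300455  0.06      ] [ 0.45928599 -0.29304628  0.06      ] [ 0.45729953 -0.29391413  0.06      ]
```

```bash
python3 - <<'E'
import cv2
im=cv2.imread("pics/wrist0.png")[95:135,210:270]
cv2.imwrite("pics/slot.png",cv2.resize(im,None,fx=13,fy=13,interpolation=cv2.INTER_CUBIC))
E
```

```text
(no output)
```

View pics/slot.png

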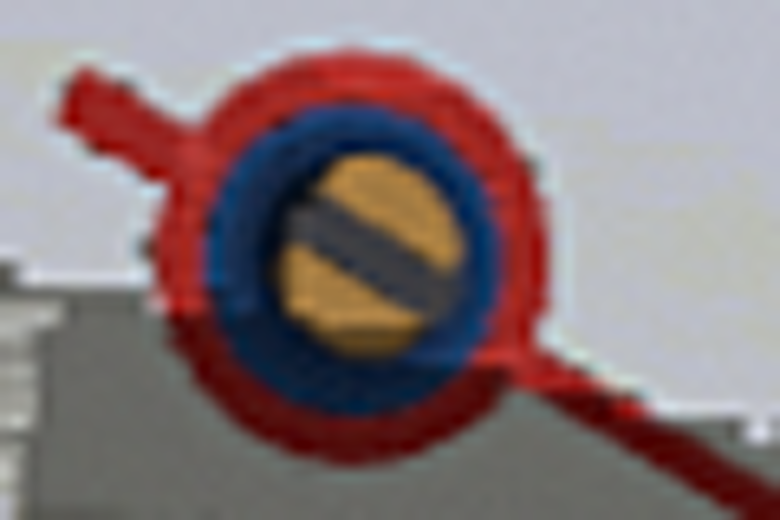

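jog_arm(motion=[{"fingers":1,"linear":[2,0,3],"spin":0.1},{"fingers":1,"linear":[4,0,6],"spin":0.2},{"fingers":1,"linear":[6.5,0,9.5],"spin":0.3},{"fingers":1,"linear":[9,0,13],"spin":0.4},{"fingers":1,"linear":[11.5,0,16.5],"spin":0.5},{"fingers":1,"linear":[14,0,20],"spin":0.6},{"fingers":1,"linear":[16,0,23],"spin":0.7},{"fingers":1,"linear":[18,0,25],"spin":0.8},{"fingers":1,"linear":[18,0,25],"spin":0.82},{"fingers":1,"linear":[18,0,25],"spin":0.82},{"fingers":1,"linear":[18,0,25],"spin":0.82}])

```text
time: 6.0
tool_pos: [0.5205, 0.0055, 0.1923]
orientation: [[0.921, -0.001, 0.389], [-0.389, -0.0, 0.921], [-0.001, -1.0, -0.001]]
force: [-0.0, 0.3, -0.8]
width: 0.0236
```

```bash
python3 - <<'E'
from h import *
s=env.observe();R=s["orientation"]
print(s["tool_pos"],"yaw",np.arctan2(R[1,0],R[0,0]))
print("lin cm",100*R.T@(np.array([.5315,.0749,s["tool_pos"][2]])-s["tool_pos"]))
r=cam("wrist","w6")
print(proj(r,[[.5315,.0749,.09],[.6025,.0717,.09]]))
# old-pose slot
r["E"][:3,:3]=np.array([[1,-.0018,0],[0,.0004,1],[-.0018,-1,.0004]])@np.array(r["hand_eye"])[:3,:3]
T=np.eye(4);T[:3,:3]=[[1,-.0018,0],[0,.0004,1],[-.0018,-1,.0004]];T[:3,3]=[.5495,.0001,.2178];r["E"]=T@np.array(r["hand_eye"])
f=lambda p:(210+(p[0]+.5)/13-.5,95+(p[1]+.5)/13-.5)
for z in(.09,.07):
  for a,b in [((300,215),(443,292)),((315,195),(460,270)),((285,235),(425,315)),((85,90),(770,510))]:
    d=atz(r,f(b),z)-atz(r,f(a),z);print(z,np.arctan2(d[1],d[0]),np.linalg.norm(d))
for z in (.09,.085,.08,.075,.07): print(z,atz(r,f((372,258)),z),"w",np.linalg.norm(atz(r,f((467,258)),z)-atz(r,f((277,258)),z)))
print("well",atz(r,f((353,258)),.09))
E
```

```text
[0.5205053  0.00547808 0.19225658] yaw -0.3991665626240926
lin cm [-1.68505121e+00 -3.21813766e-03  6.82374256e+00]
[[236.83624083 122.18414971]
 [309.56809557  94.37595814]]
0.09 -0.4810843623130239 0.012514156177323382
0.09 -0.46373266286619214 0.012569302858479623
0.09 -0.5071288418847139 0.01242952809535119
0.09 -0.5372678937860668 0.06217626772071329
0.07 -0.4810843623130244 0.013366562030917283
0.07 -0.4637326628661938 0.013425465046352673
0.07 -0.507128841884717 0.013276169479377195
0.07 -0.5372678937860672 0.06641142459495765
0.09 [0.53235511 0.07506908 0.09      ] w 0.014871280264940733
0.085 [0.53205585 0.07498976 0.085     ] w 0.015124520798474326
0.08 [0.53175658 0.07491044 0.08      ] w 0.015377761332007918
0.075 [0.53145732 0.07483112 0.075     ] w 0.0156310018655414
0.07 [0.53115805 0.0747518  0.07      ] w 0.01588424239907499
well [0.53086797 0.07506785 0.09      ]
```

View pics/w6.png

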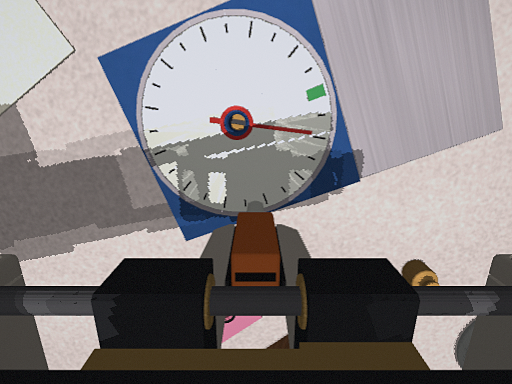

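```bash
python3 - <<'E'
from h import *
s=env.observe();R=s["orientation"];p=s["tool_pos"]
r=cam("wrist");a=cam("scene");b=cam("side")
tt=lambda d:p+R@np.array(d)
Q=[tt([0,.0626,0]),tt([.0065,.0626,0]),tt([-.0065,.0626,0]),tt([0,.0506,0]),tt([0,.0126,0]),tt([.012,-.0474,.012]),tt([-.012,-.0474,.012])]
for n,c in [("wr",r),("sc",a),("si",b)]: print(n,np.round(proj(c,Q),1).tolist())
crop(r,(256,215),70,55,11,"wr7")
u=proj(a,Q[:1])[0];crop(a,u,60,50,11,"sc7")
u=proj(b,Q[:1])[0];crop(b,u,60,50,11,"si7")
E
```

```text
wr [[254.7, 205.2], [262.2, 205.2], [247.2, 205.1], [254.7, 209.9], [254.6, 228.8], [279.6, 257.3], [229.4, 257.3]]
sc [[252.0, 181.3], [252.4, 182.5], [251.5, 180.1], [252.0, 177.7], [252.0, 166.1], [257.3, 148.5], [255.5, 144.6]]
si [[264.9, 188.5], [267.1, 188.1], [262.7, 188.9], [264.9, 185.2], [264.9, 174.4], [267.8, 153.1], [259.2, 154.6]]
wr7 origin 221 187 k 11
sc7 origin 221 156 k 11
si7 origin 234 163 k 11
```

View pics/wr7.png

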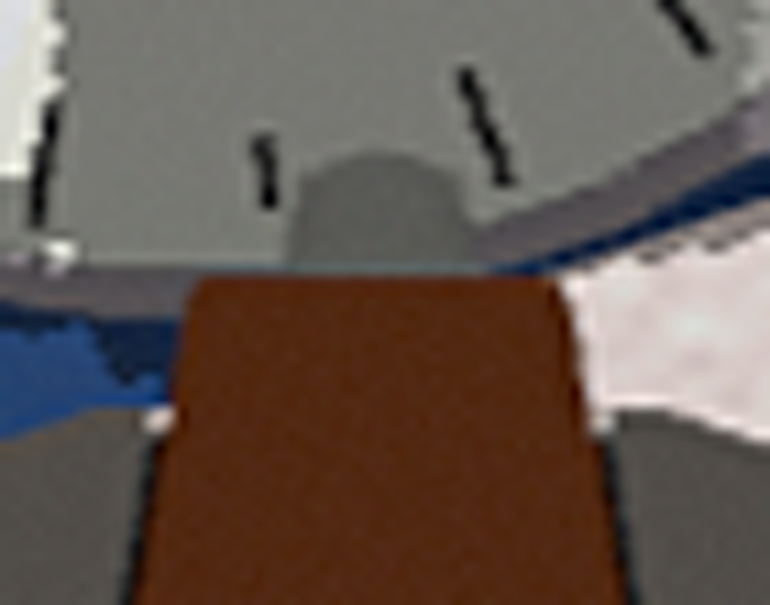

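View pics/sc7.png

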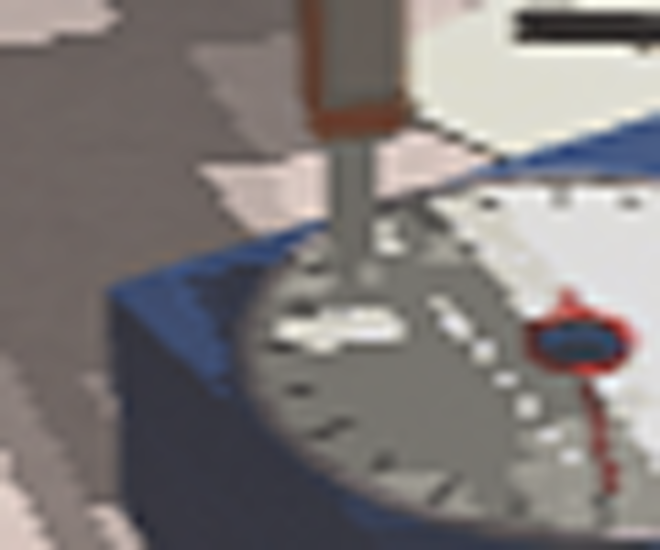

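View pics/si7.png

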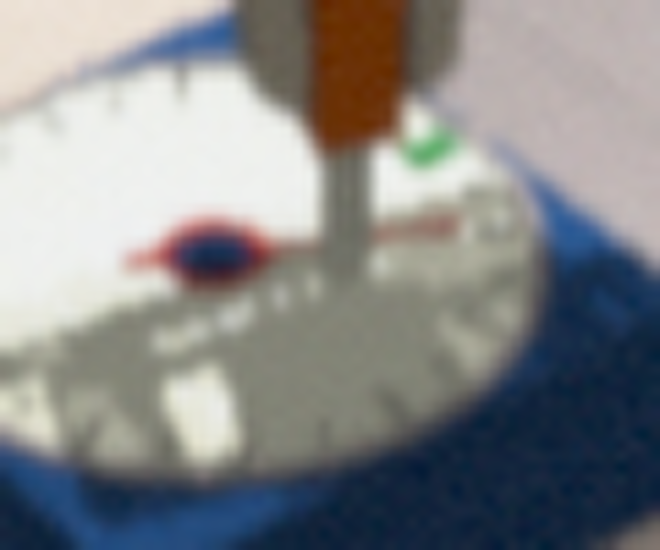

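```bash
python3 - <<'E'
from h import *
s=env.observe();R=s["orientation"];p=s["tool_pos"]
r=cam("wrist")
tt=lambda d:p+R@np.array(d)
for dz in (0,.001,.002,.003):
  print(dz,np.round(proj(r,[tt([0,.0506,.007+dz]),tt([.007,.0506,dz]),tt([-.007,.0506,dz]),tt([.012,.0126,.012+dz]),tt([-.012,.0126,.012+dz])]),1).tolist())
E
```

```text
0 [[254.7, 201.9], [263.1, 209.9], [246.2, 209.9], [272.2, 212.7], [237.1, 212.7]]
0.001 [[254.7, 200.8], [263.1, 208.8], [246.2, 208.8], [272.2, 211.3], [237.1, 211.3]]
0.002 [[254.7, 199.6], [263.2, 207.7], [246.2, 207.6], [272.2, 209.9], [237.1, 209.9]]
0.003 [[254.7, 198.4], [263.2, 206.5], [246.2, 206.5], [272.2, 208.6], [237.0, 208.5]]
```

jog_arm(motion=[{"fingers":1,"linear":[-0.9,0,3],"spin":0.04},{"fingers":1,"linear":[-1.73,0,6],"spin":0.08},{"fingers":1,"linear":[-1.73,1,6.72],"spin":0.08},{"fingers":1,"linear":[-1.73,2,6.72],"spin":0.08},{"fingers":1,"linear":[-1.73,3,6.72],"spin":0.08},{"fingers":1,"linear":[-1.73,3.2,6.72],"spin":0.08},{"fingers":1,"linear":[-1.73,3.2,6.72],"spin":0.08},{"fingers":1,"linear":[-1.73,3.2,6.72],"spin":0.08}])

```text
time: 7.05
tool_pos: [0.5312, 0.0743, 0.1608]
orientation: [[0.887, 0.0, 0.463], [-0.463, -0.0, 0.887], [0.0, -1.0, -0.0]]
force: [0.1, 1.0, 0.3]
width: 0.0239
```

```bash
python3 - <<'E'
from h import *
s=env.observe();R=s["orientation"];p=s["tool_pos"];print(p,np.arctan2(R[1,0],R[0,0]),s["force"])
r=cam("wrist","w8");a=cam("scene");b=cam("side")
tt=lambda d:p+R@np.array(d)
Q=[tt([0.0003,.0626,0.001]),[.5312,.0750,.09]]
for n,c in [("wr",r),("sc",a),("si",b)]: print(n,np.round(proj(c,Q),1).tolist())
crop(r,(256,200),70,55,11,"wr8")
u=proj(a,Q[:1])[0];crop(a,u,60,50,11,"sc8")
u=proj(b,Q[:1])[0];crop(b,u,60,50,11,"si8")
E
```

```text
[0.53122905 0.07426409 0.16076927] -0.48084642115580634 [0.05992579 1.00263069 0.33214299]
wr [[255.0, 204.1], [254.3, 201.5]]
sc [[273.5, 185.1], [273.2, 187.3]]
si [[252.9, 183.9], [252.7, 186.1]]
wr8 origin 221 172 k 11
sc8 origin 243 160 k 11
si8 origin 222 158 k 11
```

View pics/w8.png

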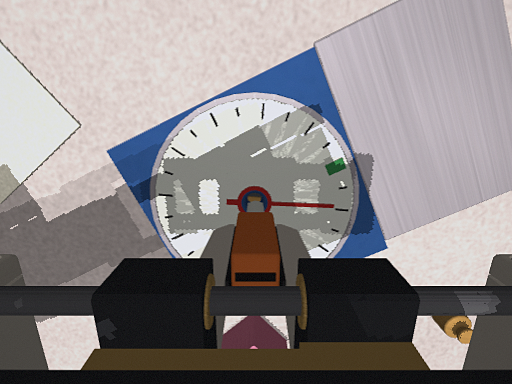

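View pics/sc8.png

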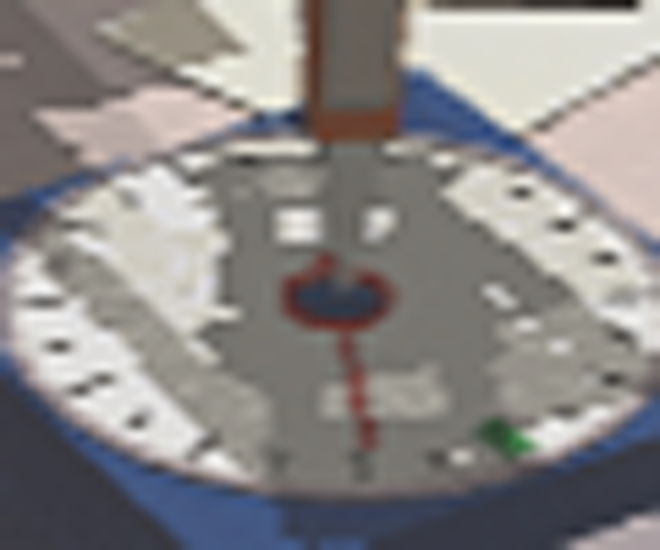

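View pics/si8.png

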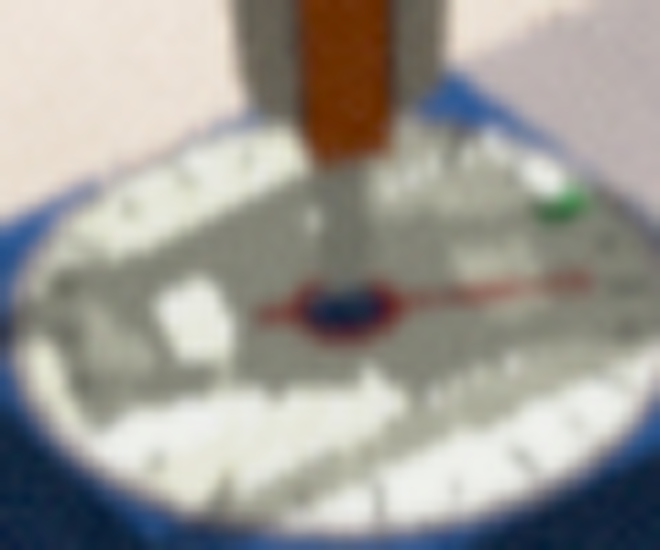

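View pics/wr8.png

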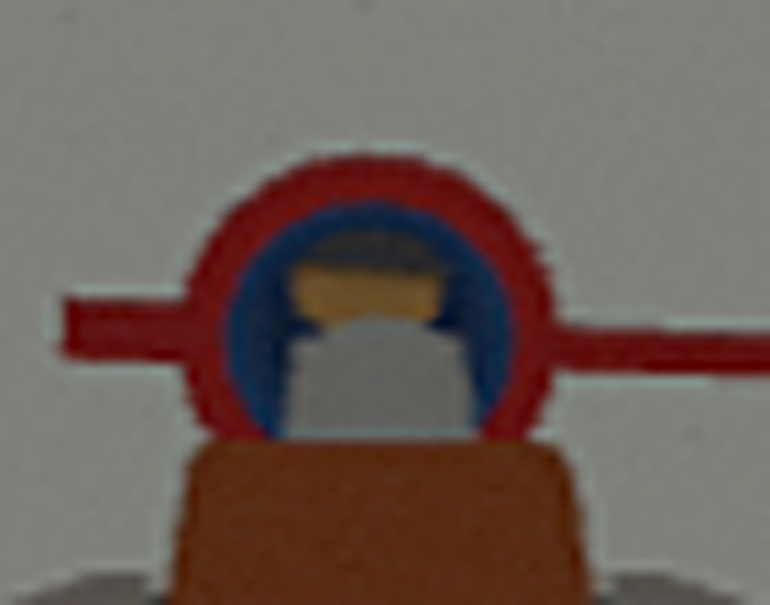

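Everything lines up to within about 0.7 mm: the shaft is over the well, and the slot runs along the blade. Correcting and feeling down.

jog_arm(motion=[{"fingers":1,"linear":[-0.04,0,-0.05],"spin":0.02},{"fingers":1,"linear":[-0.04,0.3,-0.05],"spin":0.02},{"fingers":1,"linear":[-0.04,0.6,-0.05],"spin":0.02},{"fingers":1,"linear":[-0.04,0.9,-0.05],"spin":0.02},{"fingers":1,"linear":[-0.04,1.1,-0.05],"spin":0.02},{"fingers":1,"linear":[-0.04,1.1,-0.05],"spin":0.02},{"fingers":1,"linear":[-0.04,1.1,-0.05],"spin":0.02}])

```text
time: 7.9
tool_pos: [0.5305, 0.0747, 0.1496]
orientation: [[0.878, -0.0, 0.479], [-0.479, 0.0, 0.878], [-0.0, -1.0, -0.0]]
force: [0.2, 0.8, 0.1]
width: 0.0237
```

jog_arm(motion=[{"fingers":1,"linear":[0,0.1,0],"spin":0},{"fingers":1,"linear":[0,0.2,0],"spin":0},{"fingers":1,"linear":[0,0.2,0],"spin":0}])

```text
time: 8.2
tool_pos: [0.5304, 0.0747, 0.1475]
orientation: [[0.878, -0.0, 0.479], [-0.479, -0.0, 0.878], [-0.0, -1.0, -0.0]]
force: [0.7, -0.0, 0.6]
width: 0.0236
```

jog_arm(motion=[{"fingers":1,"linear":[0,0.1,0],"spin":0},{"fingers":1,"linear":[0,0.2,0],"spin":0},{"fingers":1,"linear":[0,0.2,0],"spin":0}])

```text
time: 8.5
tool_pos: [0.5304, 0.0747, 0.1455]
orientation: [[0.878, -0.0, 0.479], [-0.479, 0.0, 0.878], [-0.0, -1.0, -0.0]]
force: [-0.5, -0.7, -0.0]
width: 0.0239
```

jog_arm(motion=[{"fingers":1,"linear":[0,0.1,0],"spin":0},{"fingers":1,"linear":[0,0.2,0],"spin":0},{"fingers":1,"linear":[0,0.2,0],"spin":0}])

```text
time: 8.8
tool_pos: [0.5304, 0.0747, 0.1435]
orientation: [[0.878, -0.0, 0.479], [-0.479, 0.0, 0.878], [-0.0, -1.0, -0.0]]
force: [0.0, 0.5, -0.4]
width: 0.0238
```

jog_arm(motion=[{"fingers":1,"linear":[0,0.1,0],"spin":0},{"fingers":1,"linear":[0,0.2,0],"spin":0},{"fingers":1,"linear":[0,0.2,0],"spin":0}])

```text
time: 9.1
tool_pos: [0.5304, 0.0747, 0.1415]
orientation: [[0.878, -0.0, 0.479], [-0.479, 0.0, 0.878], [-0.0, -1.0, -0.0]]
force: [-0.2, 1.2, -0.9]
width: 0.0239
```

```bash
python3 - <<'E'
from h import *
r=cam("wrist","w9");crop(r,(256,205),70,55,11,"wr9")
E
```

```text
wr9 origin 221 177 k 11
```

View pics/wr9.png

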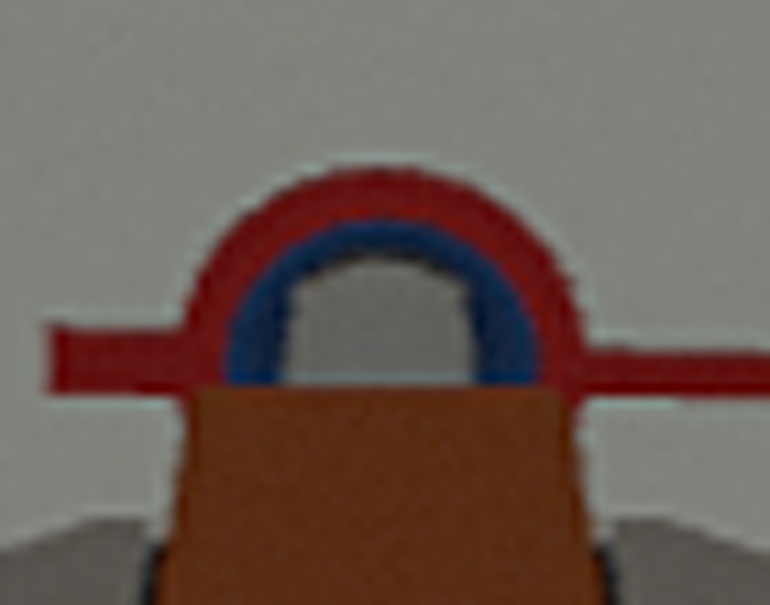

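jog_arm(motion=[{"fingers":1,"linear":[0,0.1,0],"spin":0},{"fingers":1,"linear":[0,0.2,0],"spin":0},{"fingers":1,"linear":[0,0.2,0],"spin":0}])

```text
time: 9.45
tool_pos: [0.5304, 0.0747, 0.1395]
orientation: [[0.878, -0.0, 0.479], [-0.479, 0.0, 0.878], [-0.0, -1.0, -0.0]]
force: [0.0, -0.2, -1.2]
width: 0.0238
```

jog_arm(motion=[{"fingers":1,"linear":[0,0.1,0],"spin":0},{"fingers":1,"linear":[0,0.15,0],"spin":0},{"fingers":1,"linear":[0,0.15,0],"spin":0}])

```text
time: 9.75
tool_pos: [0.5304, 0.0747, 0.138]
orientation: [[0.878, -0.0, 0.479], [-0.479, 0.0, 0.878], [-0.0, -1.0, -0.0]]
force: [0.3, 0.2, -0.4]
width: 0.0239
```

jog_arm(motion=[{"fingers":1,"linear":[0,0.1,0],"spin":0},{"fingers":1,"linear":[0,0.15,0],"spin":0},{"fingers":1,"linear":[0,0.15,0],"spin":0}])

```text
time: 10.05
tool_pos: [0.5304, 0.0747, 0.1365]
orientation: [[0.878, -0.0, 0.479], [-0.479, 0.0, 0.878], [-0.0, -1.0, -0.0]]
force: [0.5, 0.5, -0.6]
width: 0.0234
```

jog_arm(motion=[{"fingers":1,"linear":[0,0.1,0],"spin":0},{"fingers":1,"linear":[0,0.15,0],"spin":0},{"fingers":1,"linear":[0,0.15,0],"spin":0}])

```text
time: 10.35
tool_pos: [0.5304, 0.0747, 0.1351]
orientation: [[0.878, -0.0, 0.479], [-0.479, -0.0, 0.878], [-0.0, -1.0, -0.0]]
force: [1.1, -0.1, -0.4]
width: 0.0239
```

jog_arm(motion=[{"fingers":1,"linear":[0,0.1,0],"spin":0},{"fingers":1,"linear":[0,0.15,0],"spin":0},{"fingers":1,"linear":[0,0.15,0],"spin":0}])

```text
time: 10.65
tool_pos: [0.5304, 0.0747, 0.1336]
orientation: [[0.878, -0.0, 0.479], [-0.479, 0.0, 0.878], [-0.0, -1.0, -0.0]]
force: [0.1, 0.1, -0.6]
width: 0.0238
```

jog_arm(motion=[{"fingers":1,"linear":[0,0.1,0],"spin":0},{"fingers":1,"linear":[0,0.15,0],"spin":0},{"fingers":1,"linear":[0,0.15,0],"spin":0}])

```text
time: 10.95
tool_pos: [0.5304, 0.0747, 0.132]
orientation: [[0.878, -0.0, 0.479], [-0.479, 0.0, 0.878], [-0.0, -1.0, -0.0]]
force: [0.3, 0.1, -0.9]
width: 0.0237
```

jog_arm(motion=[{"fingers":1,"linear":[0,0.1,0],"spin":0},{"fingers":1,"linear":[0,0.1,0],"spin":0},{"fingers":1,"linear":[0,0.1,0],"spin":0}])

```text
time: 11.25
tool_pos: [0.5305, 0.0747, 0.1311]
orientation: [[0.878, -0.0, 0.479], [-0.479, -0.0, 0.878], [-0.0, -1.0, -0.0]]
force: [1.0, -0.4, -0.3]
width: 0.0241
```

jog_arm(motion=[{"fingers":1,"linear":[0,0.1,0],"spin":0},{"fingers":1,"linear":[0,0.1,0],"spin":0},{"fingers":1,"linear":[0,0.1,0],"spin":0}])

```text
time: 11.55
tool_pos: [0.5306, 0.0747, 0.1302]
orientation: [[0.878, 0.0, 0.479], [-0.479, 0.0, 0.878], [0.0, -1.0, 0.0]]
force: [-0.0, -0.6, -0.0]
width: 0.0238
```

jog_arm(motion=[{"fingers":1,"linear":[0,0.1,0],"spin":0},{"fingers":1,"linear":[0,0.1,0],"spin":0},{"fingers":1,"linear":[0,0.1,0],"spin":0}])

```text
time: 11.85
tool_pos: [0.5304, 0.0746, 0.1291]
orientation: [[0.878, -0.0, 0.479], [-0.479, -0.0, 0.878], [-0.0, -1.0, -0.0]]
force: [-0.4, -0.2, -0.8]
width: 0.0239
```

jog_arm(motion=[{"fingers":1,"linear":[0,0.08,0],"spin":0},{"fingers":1,"linear":[0,0.08,0],"spin":0},{"fingers":1,"linear":[0,0.08,0],"spin":0}])

```text
time: 12.15
tool_pos: [0.5304, 0.0747, 0.1283]
orientation: [[0.878, -0.0, 0.479], [-0.479, -0.0, 0.878], [-0.0, -1.0, -0.0]]
force: [-0.2, -0.5, -0.0]
width: 0.0239
```

jog_arm(motion=[{"fingers":1,"linear":[0,0.08,0],"spin":0},{"fingers":1,"linear":[0,0.08,0],"spin":0},{"fingers":1,"linear":[0,0.08,0],"spin":0}])

```text
time: 12.45
tool_pos: [0.5304, 0.0746, 0.1275]
orientation: [[0.878, -0.0, 0.479], [-0.479, -0.0, 0.878], [-0.0, -1.0, -0.0]]
force: [-1.2, -1.4, -0.1]
width: 0.0238
```

```bash
python3 - <<'E'
from h import *
s=env.observe();print(s["force"],s["moment"],s["tool_pos"])
r=cam("wrist","w10");crop(r,(256,230),100,75,8,"wr10")
b=cam("side");crop(b,(253,175),60,50,11,"si10")
s=env.observe();print(s["force"],s["moment"])
E
```

```text
[-1.18395792 -1.44895795 -0.09442119] [-0.24985803  0.15965701 -0.04475321] [0.53043088 0.07464509 0.12753201]
wr10 origin 206 192 k 8
si10 origin 223 150 k 11
[-0.63936269 -0.86468578 -0.03281992] [-0.2659055   0.14790937  0.01547959]
```

View pics/wr10.png

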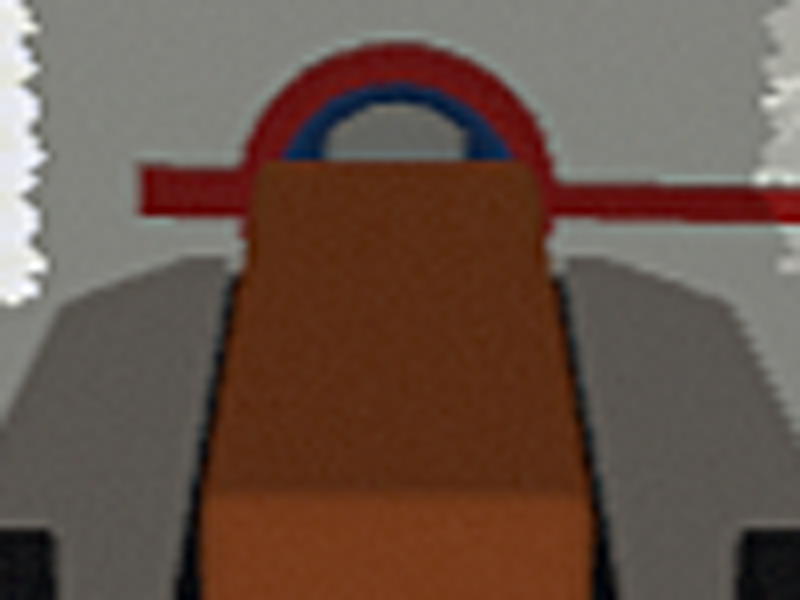

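View pics/si10.png

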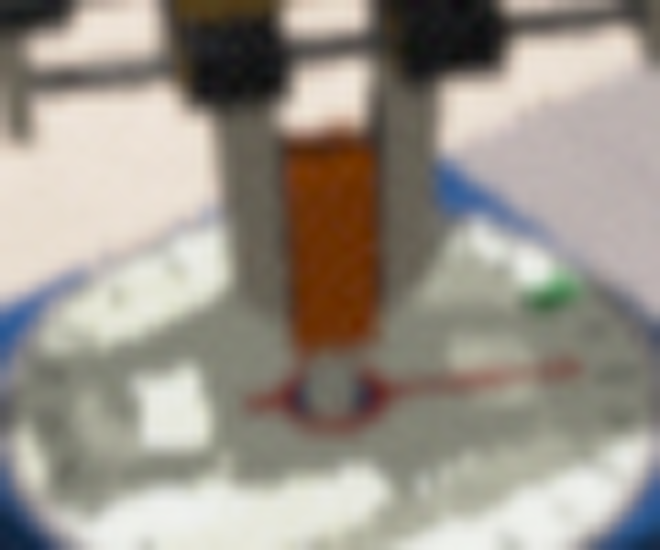

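jog_arm(motion=[{"fingers":1,"linear":[0,0,-0.04],"spin":0},{"fingers":1,"linear":[0,0.07,-0.04],"spin":0},{"fingers":1,"linear":[0,0.07,-0.04],"spin":0}])

```text
time: 12.85
tool_pos: [0.5304, 0.0745, 0.127]
orientation: [[0.878, 0.0, 0.479], [-0.479, 0.0, 0.878], [0.0, -1.0, 0.0]]
force: [-1.2, 0.4, 1.1]
width: 0.0239
```

```bash
python3 -c "
from h import *
s=env.observe();print(s['force'],s['moment'],s['tool_pos'])"
```

```text
[-1.18018408  0.38099893  1.1445744 ] [0.02063007 0.17123314 0.03866903] [0.53043864 0.07445863 0.1269682 ]
```

jog_arm(motion=[{"fingers":1,"linear":[0,0.05,0],"spin":0},{"fingers":1,"linear":[0,0.05,0],"spin":0},{"fingers":1,"linear":[0,0.05,0],"spin":0}])

```text
time: 13.15
tool_pos: [0.5304, 0.0745, 0.1265]
orientation: [[0.878, 0.0, 0.479], [-0.479, 0.0, 0.878], [0.0, -1.0, 0.0]]
force: [-0.9, 0.6, 1.9]
width: 0.0239
```

```bash
python3 -c "
from h import *
s=env.observe();print(s['force'],s['moment'],s['tool_pos'])"
```

```text
[-0.90561425  0.59486509  1.86579815] [0.06940559 0.19662517 0.00349933] [0.53044241 0.07445935 0.12654158]
```

jog_arm(motion=[{"fingers":1,"linear":[0,0,0],"spin":-0.07},{"fingers":1,"linear":[0,0,0],"spin":-0.14},{"fingers":1,"linear":[0,0,0],"spin":-0.21},{"fingers":1,"linear":[0,0,0],"spin":-0.28},{"fingers":1,"linear":[0,0,0],"spin":-0.35},{"fingers":1,"linear":[0,0,0],"spin":-0.35},{"fingers":1,"linear":[0,0,0],"spin":-0.35}])

```text
time: 13.85
tool_pos: [0.5307, 0.0738, 0.1266]
orientation: [[0.988, 0.001, 0.151], [-0.151, -0.001, 0.988], [0.001, -1.0, -0.001]]
force: [-0.1, -2.9, 2.9]
width: 0.0242
```

```bash
cat >> h.py <<'E'
def st():
    s=env.observe();R=s["orientation"];print("t",s["time"],"F",np.round(s["force"],2),"M",np.round(s["moment"],3),"p",np.round(s["tool_pos"],4),"yaw",round(float(np.arctan2(R[1,0],R[0,0])),4),"w",s["width"]);return s
E
python3 - <<'E'
from h import *
s=st()
r=cam("wrist","w11");crop(r,(270,200),200,150,4,"wr11")
E
```

```text
t 13.85 F [-0.08 -2.94  2.94] M [-0.646 -0.071 -0.023] p [0.5307 0.0738 0.1266] yaw -0.1518 w 0.024190970720847582
wr11 origin 170 125 k 4
```

View pics/wr11.png

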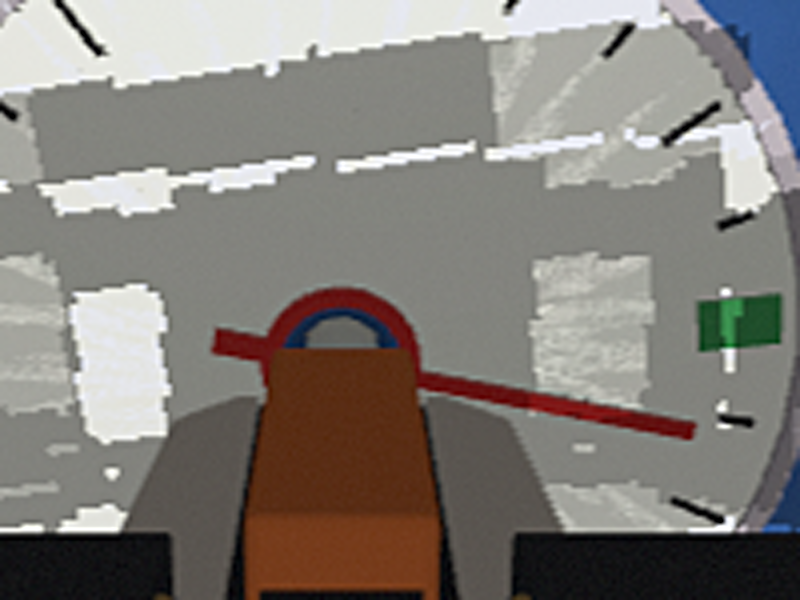

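```bash
cat >> h.py <<'E'
def ang(r,o,k,tail,tip,mark,z=.09):
    f=lambda p:(o[0]+(p[0]+.5)/k-.5,o[1]+(p[1]+.5)/k-.5)
    A,B,M=[atz(r,f(p),z) for p in (tail,tip,mark)]
    n=B-A; c=np.array([.5312,.0750]); m=M[:2]-c
    print("needle",np.arctan2(n[1],n[0]),"mark",np.arctan2(m[1],m[0]),"M",M[:2],np.linalg.norm(m),"needle rel -0.045:",np.arctan2(n[1],n[0])+.045, "tip rad",np.linalg.norm(B[:2]-c), "perp dist of c", np.cross((n/np.linalg.norm(n))[:2],c-A[:2]))
E
python3 - <<'E'
from h import *
r=cam("wrist")
ang(r,(170,125),4,(218,343),(690,431),(739,323))
st()
E
```

```text
needle -0.34830878118272196 mark -0.051800747928561396 M [0.60805434 0.07101532] 0.07695756483021218 needle rel -0.045: -0.303308781182722 tip rad 0.07080802717754171 perp dist of c 0.0012340581732925085
t 13.95 F [ 0.21 -3.66  2.24] M [-0.787 -0.151  0.027] p [0.5307 0.0738 0.1266] yaw -0.1514 w 0.023640146615622495
```

jog_arm(motion=[{"fingers":1,"linear":[0,0,-0.05],"spin":-0.04},{"fingers":1,"linear":[0,0,-0.05],"spin":-0.1},{"fingers":1,"linear":[0,0,-0.05],"spin":-0.16},{"fingers":1,"linear":[0,0,-0.05],"spin":-0.22},{"fingers":1,"linear":[0,0,-0.05],"spin":-0.27},{"fingers":1,"linear":[0,0,-0.05],"spin":-0.27},{"fingers":1,"linear":[0,0,-0.05],"spin":-0.27}])

```text
time: 14.65
tool_pos: [0.5309, 0.0738, 0.1266]
orientation: [[0.993, 0.001, -0.118], [0.118, -0.0, 0.993], [0.001, -1.0, -0.0]]
force: [2.2, -2.5, 1.4]
width: 0.0239
```

```bash
python3 - <<'E'
from h import *
s=st()
r=cam("wrist","w12");crop(r,(270,200),200,150,4,"wr12")
E
```

```text
t 14.65 F [ 2.21 -2.48  1.36] M [-0.562 -0.53  -0.005] p [0.5309 0.0738 0.1266] yaw 0.1181 w 0.023878660066849553
wr12 origin 170 125 k 4
```

View pics/wr12.png

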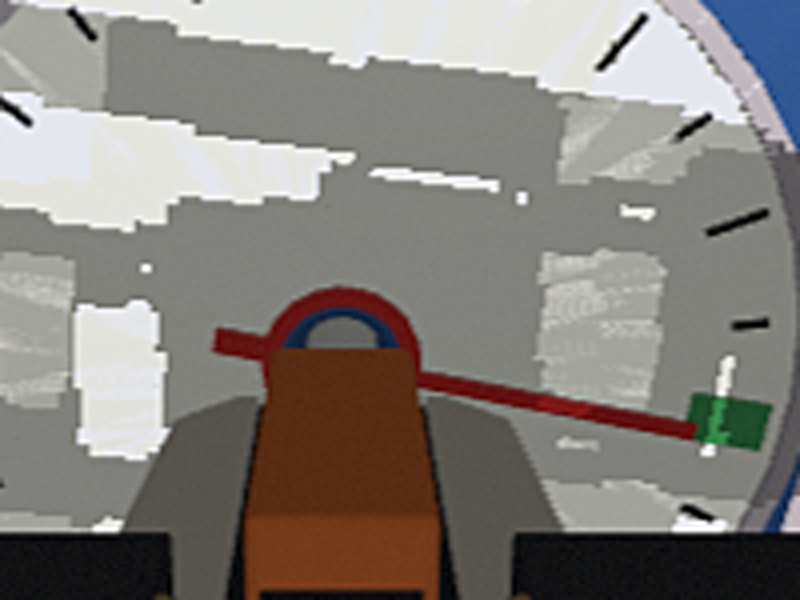

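```bash
python3 - <<'E'
from h import *
r=cam("wrist")
ang(r,(170,125),4,(218,342),(694,431),(731,421))
r=cam("wrist");im=r["image"]; hsv=cv2.cvtColor(im,cv2.COLOR_BGR2HSV)
h,s,v=[hsv[...,i].astype(int) for i in range(3)]
g=(h>50)&(h<80)&(s>120)&(v>50); y,x=np.where(g); y,x=y[(y<260)],x[(y<260)]
G=np.array([atz(r,p,.09) for p in zip(x,y)]); print("green",G.mean(0),np.ptp(G,axis=0))
d=((h<6)|(h>174))&(s>150)&(v>60); y,x=np.where(d); P=np.array([atz(r,p,.09)[:2] for p in zip(x,y)])
rad=np.hypot(*(P-[.5312,.075]).T); P=P[(rad>.022)&(rad<.09)];print(len(P),np.ptp(P,axis=0))
q=P-P.mean(0);vv=np.linalg.svd(q)[2][0];vv*=np.sign(vv[0]);print("needle line",np.arctan2(vv[1],vv[0]),P.mean(0))
m=G.mean(0)[:2]-P.mean(0);print("from needle mean to green",np.arctan2(m[1],m[0]))
st()
E
```

```text
needle -0.07880392579598815 mark -0.04731934308563128 M [0.60906627 0.07131267] 0.07795352948211885 needle rel -0.045: -0.03380392579598815 tip rad 0.0713443663415996 perp dist of c 0.0010647784252768324
green [0.60870073 0.07119663 0.09      ] [1.55271012e-02 9.77567354e-03 5.55111512e-17]
260 [0.09560467 0.01182637]
needle line -0.08435434921284597 [0.57117932 0.07064595]
from needle mean to green 0.014675464384204457
t 14.8 F [ 1.51 -2.14  1.84] M [-0.482 -0.58   0.008] p [0.5307 0.0738 0.1266] yaw 0.119 w 0.0239121336476341
```

jog_arm(motion=[{"fingers":1,"linear":[0,0,0],"spin":-0.02},{"fingers":1,"linear":[0,0,0],"spin":-0.04},{"fingers":1,"linear":[0,0,0],"spin":-0.04},{"fingers":1,"linear":[0,0,0],"spin":-0.04}])

```text
time: 15.2
tool_pos: [0.5304, 0.0738, 0.1264]
orientation: [[0.987, 0.0, -0.159], [0.159, -0.0, 0.987], [0.0, -1.0, -0.0]]
force: [2.8, -1.7, 2.0]
width: 0.0239
```

```bash
cat >> h.py <<'E'
def nm(r):
    im=r["image"]; hsv=cv2.cvtColor(im,cv2.COLOR_BGR2HSV)
    h,s,v=[hsv[...,i].astype(int) for i in range(3)]
    g=(h>50)&(h<80)&(s>120)&(v>50); y,x=np.where(g); y,x=y[(y<260)],x[(y<260)]
    G=np.array([atz(r,p,.09) for p in zip(x,y)]); k=np.hypot(*(G[:,:2]-[.5312,.075]).T)<.1; G=G[k]
    d=((h<6)|(h>174))&(s>150)&(v>60); y,x=np.where(d); P=np.array([atz(r,p,.09)[:2] for p in zip(x,y)])
    rad=np.hypot(*(P-[.5312,.075]).T); P=P[(rad>.022)&(rad<.09)]
    q=P-P.mean(0);vv=np.linalg.svd(q)[2][0];vv*=np.sign(vv[0])
    a=np.arctan2(vv[1],vv[0]); g=G.mean(0)[:2]
    off=vv[0]*(g-P.mean(0))[1]-vv[1]*(g-P.mean(0))[0]
    print("needle",a,"green",g,"green off needle line mm",off*1e3,"=> rad",off/.077,"npix",len(P))
E
python3 - <<'E'
from h import *
s=st()
r=cam("wrist","w13");nm(r);crop(r,(270,200),200,150,4,"wr13")
E
```

```text
t 15.2 F [ 2.77 -1.7   2.02] M [-0.511 -0.595  0.01 ] p [0.5304 0.0738 0.1264] yaw 0.1598 w 0.02394839505733399
needle -0.051707529243760875 green [0.60880065 0.07094033] green off needle line mm 0.9455673862535702 => rad 0.012280095925371041 npix 257
wr13 origin 170 125 k 4
```

View pics/wr13.png

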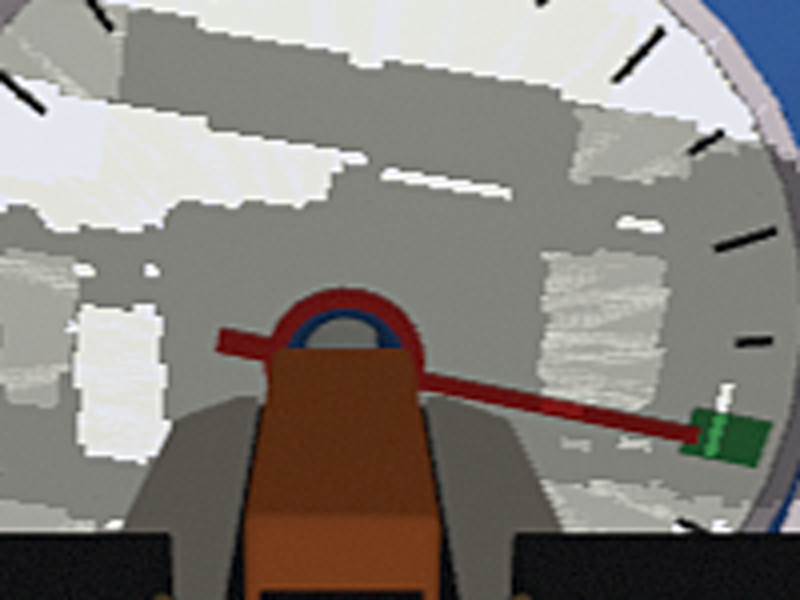

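jog_arm(motion=[{"fingers":1,"linear":[0,0,0],"spin":-0.015},{"fingers":1,"linear":[0,0,0],"spin":-0.015},{"fingers":1,"linear":[0,0,0],"spin":-0.015},{"fingers":1,"linear":[0,0,0],"spin":0.03},{"fingers":1,"linear":[0,0,0],"spin":0.08},{"fingers":1,"linear":[0,0,0],"spin":0.08}])

```text
time: 15.85
tool_pos: [0.5297, 0.074, 0.1262]
orientation: [[0.997, -0.001, -0.079], [0.079, 0.0, 0.997], [-0.001, -1.0, 0.0]]
force: [1.1, -1.1, 2.9]
width: 0.0239
```

```bash
python3 - <<'E'
from h import *
s=st()
r=cam("wrist","w14");nm(r)
E
```

```text
t 15.85 F [ 1.14 -1.1   2.85] M [-0.458 -0.265  0.009] p [0.5297 0.074  0.1262] yaw 0.0795 w 0.02388004784038004
needle -0.04320285405781574 green [0.608841   0.07094839] green off needle line mm 0.25969657686576414 => rad 0.0033726828164384955 npix 262
```

jog_arm(motion=[{"fingers":1,"linear":[0,-0.3,0],"spin":0},{"fingers":1,"linear":[0,-0.8,0],"spin":0},{"fingers":1,"linear":[0,-1.6,0],"spin":0},{"fingers":1,"linear":[0,-3,0],"spin":0},{"fingers":1,"linear":[0,-5,0],"spin":0},{"fingers":1,"linear":[0,-7,-3],"spin":0},{"fingers":1,"linear":[0,-7,-7],"spin":0},{"fingers":1,"linear":[0,-7,-7],"spin":0},{"fingers":1,"linear":[0,-7,-7],"spin":0}])

```text
time: 16.8
tool_pos: [0.535, 0.004, 0.1964]
orientation: [[0.997, -0.002, -0.078], [0.078, 0.001, 0.997], [-0.002, -1.0, 0.001]]
force: [-0.6, 0.2, -0.7]
width: 0.0235
```

```bash
python3 - <<'E'
from h import *
s=st()
r=cam("wrist","w15");nm(r);crop(r,(250,110),200,150,4,"wr15")
E
```

```text
t 16.8 F [-0.58  0.21 -0.69] M [-0.036 -0.004 -0.007] p [0.535  0.004  0.1964] yaw 0.0781 w 0.02351469417519094
needle -0.03962178314123458 green [0.60873813 0.07121171] green off needle line mm -0.14037045717378702 => rad -0.0018229929503089223 npix 173
wr15 origin 150 35 k 4
```

View pics/wr15.png

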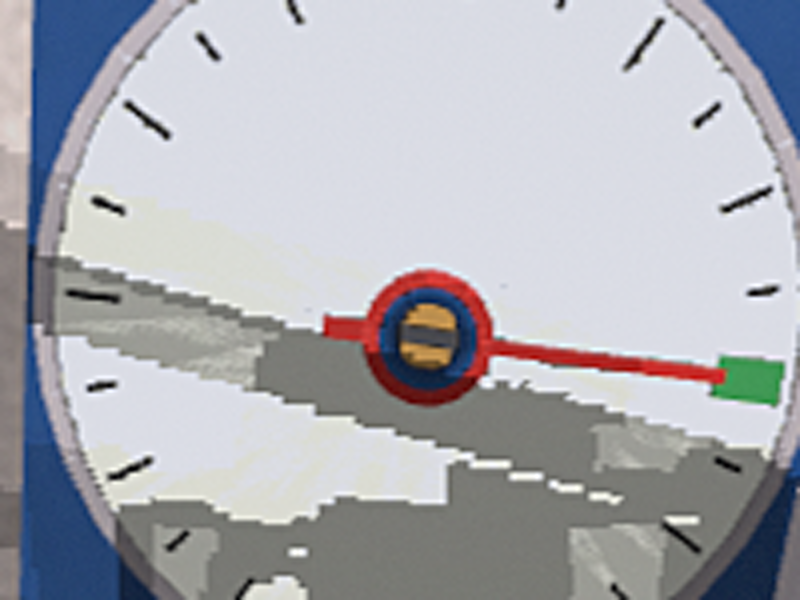

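View pics/w15.png

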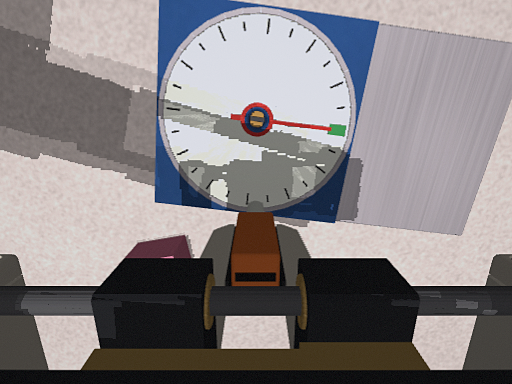

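The needle now lies on the middle of the green mark: angle error about 0.005 rad, needle tip at (724,376) and mark centre at (750,380) in the crop. Returning the tool.

jog_arm(motion=[{"fingers":1,"linear":[-1.3,0,-3.8],"spin":-0.05},{"fingers":1,"linear":[-2.6,0,-7.6],"spin":-0.1},{"fingers":1,"linear":[-4,0,-11.7],"spin":-0.15},{"fingers":1,"linear":[-5.4,0,-15.8],"spin":-0.2},{"fingers":1,"linear":[-6.8,0,-19.9],"spin":-0.25},{"fingers":1,"linear":[-8.2,0,-24],"spin":-0.3},{"fingers":1,"linear":[-9.3,0,-27.2],"spin":-0.342},{"fingers":1,"linear":[-9.97,0,-29.24],"spin":-0.342},{"fingers":1,"linear":[-9.97,0,-29.24],"spin":-0.342},{"fingers":1,"linear":[-9.97,0,-29.24],"spin":-0.342},{"fingers":1,"linear":[-9.97,0,-29.24],"spin":-0.342}])

```text
time: 17.95
tool_pos: [0.4602, -0.2934, 0.1961]
orientation: [[0.912, -0.0, -0.411], [0.411, 0.001, 0.912], [0.0, -1.0, 0.001]]
force: [-0.7, -0.4, -0.6]
width: 0.0237
```

```bash
python3 - <<'E'
from h import *
s=st();R=s["orientation"];p=s["tool_pos"]
print("lin",100*R.T@(np.array([.4584,-.2953,.0726])-p))
r=cam("wrist","w16");crop(r,(256,200),100,75,8,"wr16")
E
```

```text
t 17.95 F [-0.69 -0.41 -0.56] M [0.035 0.005 0.035] p [ 0.4602 -0.2934  0.1961] yaw 0.4237 w 0.02366203048510306
lin [-0.23957356 12.35468357 -0.11424338]
wr16 origin 206 162 k 8
```

View pics/wr16.png

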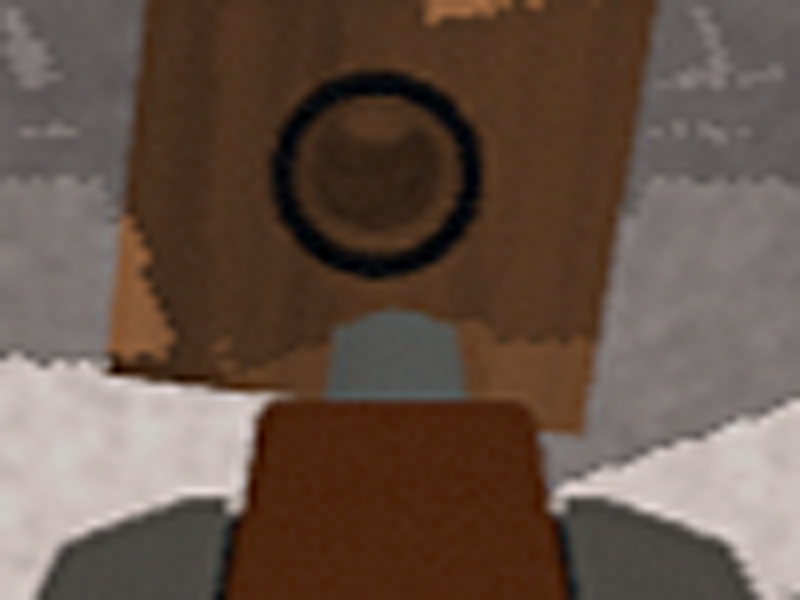

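jog_arm(motion=[{"fingers":1,"linear":[-0.24,2,-0.11],"spin":0},{"fingers":1,"linear":[-0.24,4.5,-0.11],"spin":0},{"fingers":1,"linear":[-0.24,6.2,-0.11],"spin":0},{"fingers":1,"linear":[-0.24,6.2,-0.11],"spin":0},{"fingers":1,"linear":[-0.24,6.2,-0.11],"spin":0}])

```text
time: 18.5
tool_pos: [0.4585, -0.2965, 0.1347]
orientation: [[0.912, -0.0, -0.411], [0.411, 0.0, 0.912], [-0.0, -1.0, 0.0]]
force: [-0.1, -1.3, 0.4]
width: 0.024
```

```bash
python3 - <<'E'
from h import *
s=st();R=s["orientation"];p=s["tool_pos"]
print("lin",100*R.T@(np.array([.4584,-.2953,.0726])-p))
r=cam("wrist","w17");crop(r,(256,205),100,75,8,"wr17")
b=cam("scene");crop(b,(148,215),80,60,9,"sc17")
E
```

```text
t 18.5 F [-0.14 -1.28  0.36] M [ 0.009 -0.052  0.014] p [ 0.4585 -0.2965  0.1347] yaw 0.4233 w 0.023962973533783512
lin [0.04379125 6.20969192 0.10692095]
wr17 origin 206 167 k 8
sc17 origin 108 185 k 9
```

View pics/wr17.png

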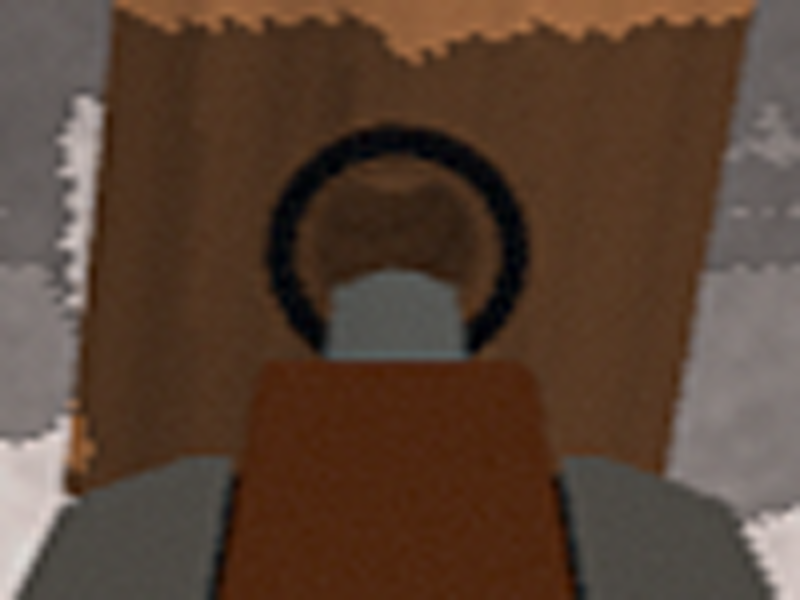

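View pics/sc17.png

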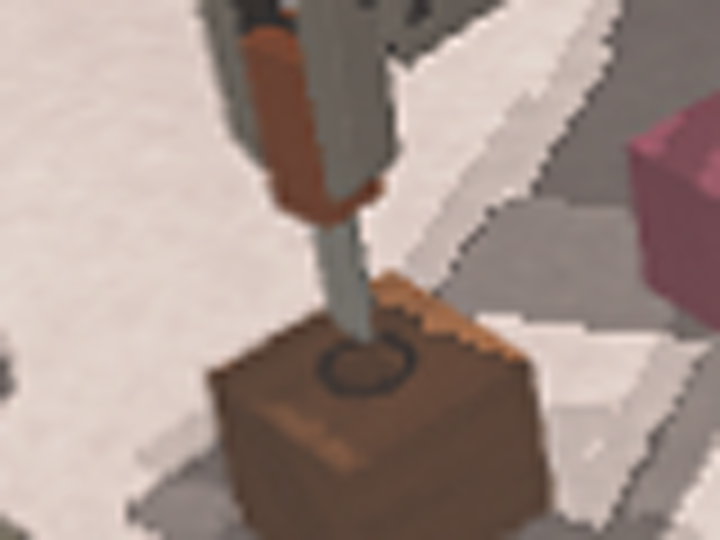

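jog_arm(motion=[{"fingers":1,"linear":[0.02,0.5,0.1],"spin":0},{"fingers":1,"linear":[0.02,1.2,0.1],"spin":0},{"fingers":1,"linear":[0.02,2,0.1],"spin":0},{"fingers":1,"linear":[0.02,2.5,0.1],"spin":0},{"fingers":1,"linear":[0.02,2.5,0.1],"spin":0}])

```text
time: 19.1
tool_pos: [0.4572, -0.2958, 0.1081]
orientation: [[0.912, -0.002, -0.409], [0.409, 0.002, 0.912], [-0.001, -1.0, 0.002]]
force: [0.7, 0.1, -0.5]
width: 0.024
```

```bash
python3 - <<'E'
from h import *
s=st();R=s["orientation"];p=s["tool_pos"]
print("lin",100*R.T@(np.array([.4584,-.2953,.0726])-p))
E
```

```text
t 19.1 F [ 0.67  0.13 -0.46] M [ 0.041 -0.046  0.012] p [ 0.4572 -0.2958  0.1081] yaw 0.4218 w 0.024039834453152147
lin [ 0.13423553  3.55288743 -0.00895714]
```

jog_arm(motion=[{"fingers":1,"linear":[0.05,0.8,0],"spin":0},{"fingers":1,"linear":[0.05,1.6,0],"spin":0},{"fingers":1,"linear":[0.05,2.4,0],"spin":0},{"fingers":1,"linear":[0.05,3,0],"spin":0},{"fingers":1,"linear":[0.05,3.3,0],"spin":0},{"fingers":1,"linear":[0.05,3.3,0],"spin":0},{"fingers":1,"linear":[0.05,3.3,0],"spin":0}])

```text
time: 19.8
tool_pos: [0.4584, -0.2962, 0.0764]
orientation: [[0.912, 0.0, -0.41], [0.41, -0.0, 0.912], [0.0, -1.0, -0.0]]
force: [-0.8, -0.1, -0.3]
width: 0.0239
```

```bash
python3 - <<'E'
from h import *
s=st();R=s["orientation"];p=s["tool_pos"]
print("lin",100*R.T@(np.array([.4584,-.2953,.0726])-p))
E
```

```text
t 19.8 F [-0.79 -0.14 -0.31] M [-0.037 -0.059 -0.015] p [ 0.4584 -0.2962  0.0764] yaw 0.422 w 0.023892576861493528
lin [0.03891149 0.38467602 0.08537008]
```

jog_arm(motion=[{"fingers":1,"linear":[0,0.15,0.05],"spin":0},{"fingers":1,"linear":[0,0.3,0.05],"spin":0},{"fingers":1,"linear":[0,0.37,0.05],"spin":0},{"fingers":1,"linear":[0,0.37,0.05],"spin":0},{"fingers":1,"linear":[0,0.37,0.05],"spin":0}])

```text
time: 20.3
tool_pos: [0.4581, -0.2957, 0.0727]
orientation: [[0.912, 0.0, -0.41], [0.41, 0.0, 0.912], [0.0, -1.0, -0.0]]
force: [-0.2, -0.4, -0.9]
width: 0.0239
```

```bash
python3 - <<'E'
from h import *
s=st()
a=cam("scene");crop(a,(150,215),80,60,9,"sc18")
E
```

```text
t 20.3 F [-0.19 -0.4  -0.88] M [ 0.066 -0.017  0.011] p [ 0.4581 -0.2957  0.0727] yaw 0.422 w 0.023925954908131965
sc18 origin 110 185 k 9
```

View pics/sc18.png

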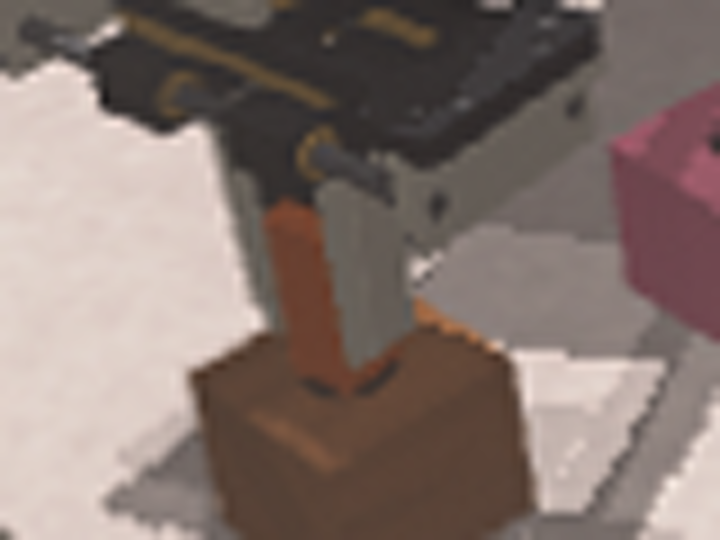

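jog_arm(motion=[{"fingers":1,"linear":[0,0.08,0],"spin":0},{"fingers":1,"linear":[0,0.08,0],"spin":0}])

```text
time: 20.55
tool_pos: [0.4581, -0.2957, 0.0726]
orientation: [[0.912, 0.0, -0.41], [0.41, -0.0, 0.912], [0.0, -1.0, -0.0]]
force: [-2.6, 1.6, 5.6]
width: 0.024
```

jog_arm(motion=[{"fingers":0.6,"linear":[0,0,0],"spin":0},{"fingers":0.4,"linear":[0,0,0],"spin":0},{"fingers":0,"linear":[0,0,0],"spin":0},{"fingers":-0.5,"linear":[0,0,0],"spin":0},{"fingers":-0.9,"linear":[0,0,0],"spin":0},{"fingers":-0.9,"linear":[0,0,0],"spin":0},{"fingers":-0.9,"linear":[0,0,0],"spin":0},{"fingers":-0.9,"linear":[0,0,0],"spin":0}])

```text
time: 21.35
tool_pos: [0.4581, -0.2957, 0.0718]
orientation: [[0.912, -0.0, -0.41], [0.41, 0.0, 0.912], [0.0, -1.0, 0.0]]
force: [0.6, -0.5, -0.1]
width: 0.0711
```

jog_arm(motion=[{"fingers":-0.9,"linear":[0,-1,0],"spin":0},{"fingers":-0.9,"linear":[0,-3,0],"spin":0},{"fingers":-0.9,"linear":[0,-6,0],"spin":0},{"fingers":-0.9,"linear":[0,-10,0],"spin":0},{"fingers":-0.9,"linear":[0,-13,0],"spin":0},{"fingers":-0.9,"linear":[-2,-15,5],"spin":0},{"fingers":-0.9,"linear":[-4,-16,10],"spin":0},{"fingers":-0.9,"linear":[-4,-16,10],"spin":0},{"fingers":-0.9,"linear":[-4,-16,10],"spin":0}])

```text
time: 22.25
tool_pos: [0.3801, -0.2201, 0.2334]
orientation: [[0.912, 0.002, -0.41], [0.41, -0.002, 0.912], [0.001, -1.0, -0.003]]
force: [-0.3, -0.8, 0.4]
width: 0.0883
```

```bash
python3 - <<'E'
from h import *
s=st()
a=cam("scene","s19");b=cam("side","si19");c=cam("wrist")
crop(a,(150,225),60,50,11,"sc19"); crop(b,(330,280),70,60,10,"si19c"); crop(a,(272,192),100,75,8,"dial19")
E
```

```text
t 22.25 F [-0.31 -0.77  0.42] M [0.006 0.013 0.015] p [ 0.3801 -0.2201  0.2334] yaw 0.4224 w 0.08825581038410489
sc19 origin 120 200 k 11
si19c origin 295 250 k 10
dial19 origin 222 154 k 8
```

View pics/s19.png

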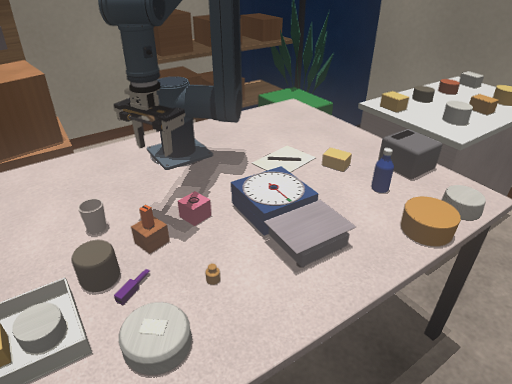

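View pics/sc19.png

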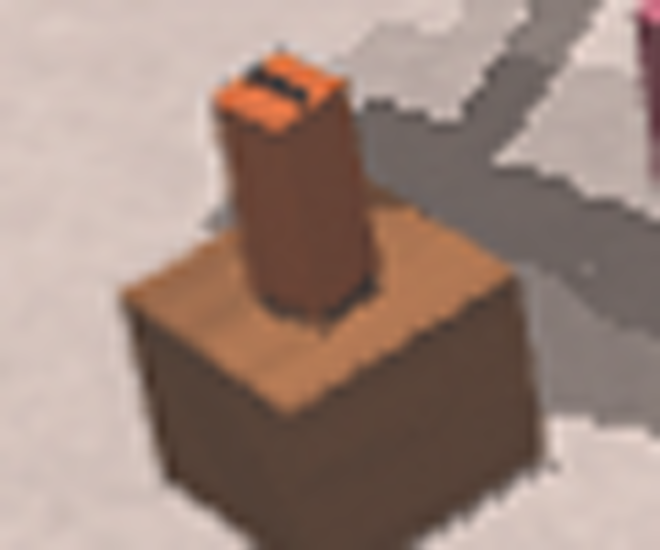

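View pics/si19c.png

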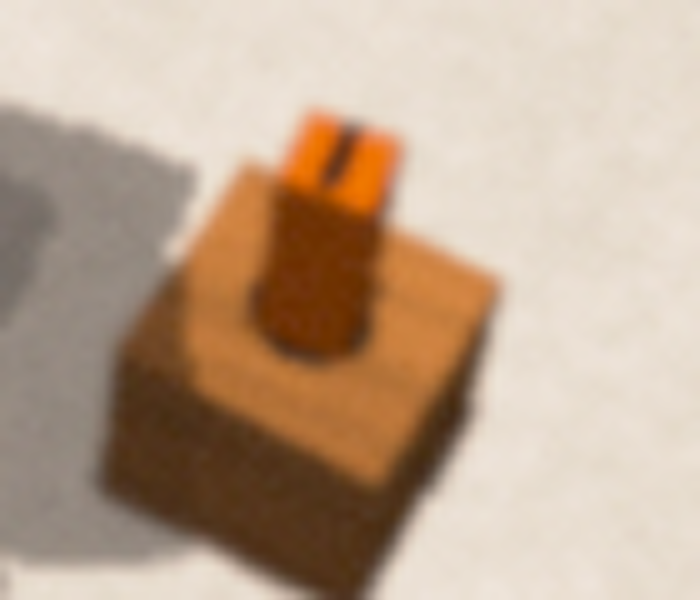

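View pics/dial19.png

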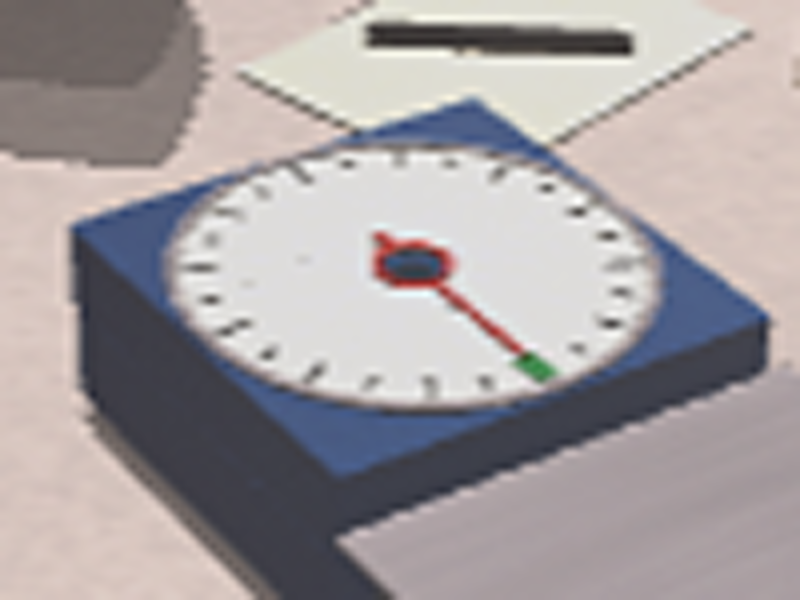

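The dial and tool look right, but the purple tool-like thing, which stood upright before, is now lying at about (132,287) in scene. I need to find out when that happened.

```bash
python3 - <<'E'
from h import *
a=cam("scene");b=cam("side");c=cam("wrist")
a0=dict(a);b0=dict(b);a0["image"]=cv2.imread("pics/scene0.png");b0["image"]=cv2.imread("pics/side0.png")
crop(b0,(361,265),40,40,15,"p_si0");crop(a0,(152,250),40,50,12,"p_sc0")
crop(b,(361,285),70,60,10,"p_si1");crop(a,(132,285),60,50,12,"p_sc1")
E
python3 -c "
import cv2,numpy as np
a=cv2.imread('pics/p_si0.png');b=cv2.imread('pics/p_sc0.png')
h=600;o=np.hstack([cv2.resize(a,(400,400)),cv2.resize(b,(320,400))]);cv2.imwrite('pics/p0.png',o)
a=cv2.imread('pics/p_si1.png');b=cv2.imread('pics/p_sc1.png')
o=np.hstack([cv2.resize(a,(400,343)),cv2.resize(b,(400,343))]);cv2.imwrite('pics/p1.png',o)"
```

```text
p_si0 origin 341 245 k 15
p_sc0 origin 132 225 k 12
p_si1 origin 326 255 k 10
p_sc1 origin 102 260 k 12
```

View pics/p0.png

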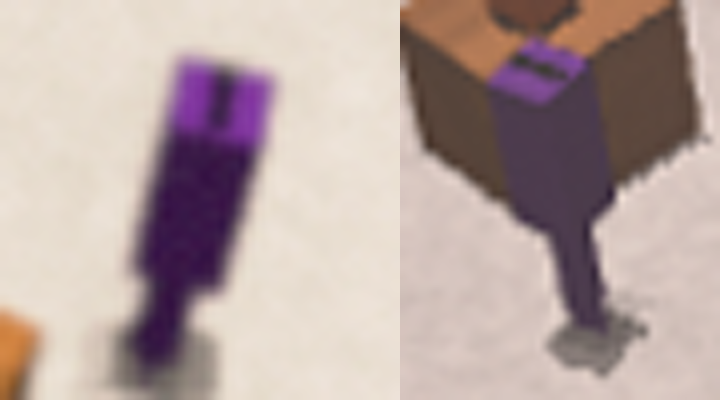

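View pics/p1.png

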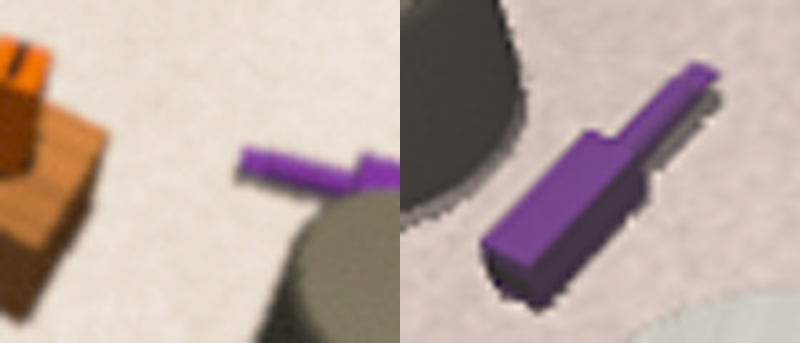

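```bash
python3 - <<'E'
from h import *
a=cam("scene");b=cam("side");c=cam("wrist")
f=lambda o,k,p:(o[0]+(p[0]+.5)/k-.5,o[1]+(p[1]+.5)/k-.5)
# p0: side scale 10/px(400/40), scene 8/px
top=tri([(b,f((341,245),10,(222,102))),(a,f((132,225),8,(140,72)))]);base=tri([(b,f((341,245),10,(155,362))),(a,f((132,225),8,(192,325)))])
print("t0 top",top,"base",base)
T=np.eye(4);T[:3,:3]=[[.913,0,-.408],[.408,0,.913],[0,-1,0]]
for n,p in [("w2",[.4602,-.2929,.2186]),("w4",[.4586,-.2953,.0729]),("w5",[.4586,-.2955,.1936])]:
    T[:3,3]=p;r=dict(c);r["E"]=T@np.array(c["hand_eye"]);print(n,np.round(proj(r,[top,base]),0).tolist())
    im=cv2.imread(f"pics/{n}.png");cv2.imwrite(f"pics/{n}p.png",cv2.resize(im[190:370,280:400],None,fx=3,fy=3))
print("fallen: blade end",atz(a,f((102,260),6.667,(705,75) if 0 else (305,75)),.007),"handle end",atz(a,f((102,260),6.667,(115,270)),.012))
w=np.hstack([cv2.imread(f"pics/{n}p.png") for n in("w2","w5")]);cv2.imwrite("pics/wp.png",w)
E
```

```text
t0 top [ 0.55293087 -0.32072574  0.10884688] base [ 0.55509941 -0.32085493  0.00337105]
w2 [[322.0, 245.0], [306.0, 212.0]]
w4 [[382.0, 358.0], [336.0, 265.0]]
w5 [[330.0, 256.0], [312.0, 218.0]]
fallen: blade end [ 0.56634372 -0.34723336  0.007     ] handle end [ 0.62481594 -0.4391766   0.012     ]
```

View pics/wp.png

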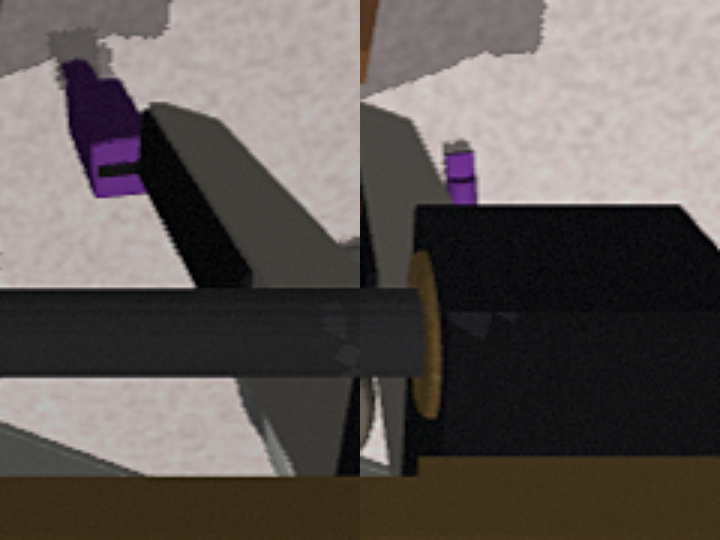

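View pics/si4.png

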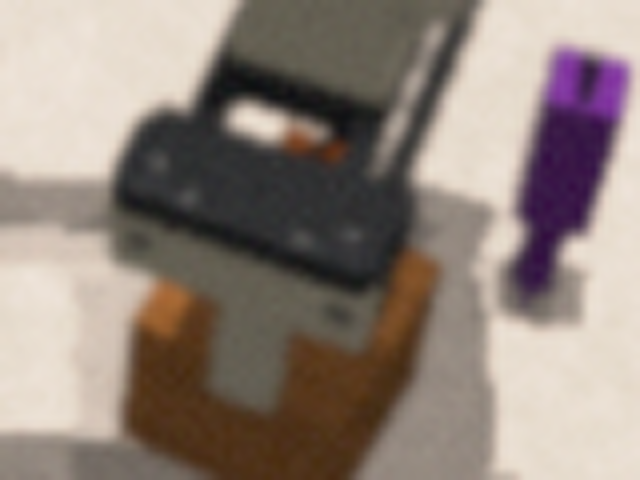

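It stood at (0.554,-0.321), clear of the fingers and below the gripper body (separation over 25 mm). It was upright at t=2.6 and down by t=4.6. Balanced on its 2.5 mm blade, it tipped across the thin direction, and there was no wrist-force sign of contact. Moves turn the gripper only about the vertical, so I cannot re-erect it. Final checks on the rest.

```bash
python3 - <<'E'
from h import *
a=cam("scene");b=cam("side")
for n,r,o in (("scene",a,"scene0"),("side",b,"side0")):
    i0=cv2.imread(f"pics/{o}.png");i1=r["image"]
    L={"scene":dict(darkwheel=(96,265),cup=(93,216),weight=(212,272),greywheel=(155,335),bottle=(383,172),block=(337,159),pen=(288,159),stand=(150,238),pink=(194,207)),"side":dict(darkwheel=(395,316),cup=(318,356),weight=(357,232),greywheel=(434,250),bottle=(210,132),block=(166,162),pen=(152,202),pink=(270,258))}[n]
    for k,(x,y) in L.items():
        p=i0[max(0,y-20):y+20,x-20:x+20];m=cv2.matchTemplate(i1[max(0,y-26):y+26,x-26:x+26],p,cv2.TM_CCOEFF_NORMED);_,v,_,l=cv2.minMaxLoc(m);print(n,k,l[0]-6,l[1]-min(6,y-max(0,y-26)),round(v,3))
f=lambda o,k,p:(o[0]+(p[0]+.5)/k-.5,o[1]+(p[1]+.5)/k-.5)
print("tool top",tri([(a,f((120,200),11,(282,92))),(b,f((295,250),10,(345,160)))]))
F=lambda p:f((222,154),8,p)
t,p,h,m=[atz(a,F(q),.09)[:2] for q in [(380,240),(522,355),(413,266),(537,367)]]
print("needle",np.arctan2(*(p-t)[::-1]),"mark",np.arctan2(*(m-h)[::-1]))
st()
E
```

```text
scene darkwheel 0 0 1.0
scene cup 0 0 1.0
scene weight 0 0 1.0
scene greywheel 0 0 0.999
scene bottle 0 0 1.0
scene block 0 0 1.0
scene pen 0 0 0.754
scene stand 0 0 0.863
scene pink 0 0 0.735
side darkwheel 0 0 0.997
side cup 0 0 0.999
side weight 0 0 0.992
side greywheel 0 0 0.999
side bottle 0 0 0.999
side block 0 0 0.999
side pen 0 0 0.375
side pink 0 0 0.767
tool top [ 0.45948587 -0.29450917  0.11910569]
needle -0.03613159236035023 mark -0.03901432594358219
t 22.8 F [-0.02  0.07 -0.17] M [ 0.075 -0.023  0.01 ] p [ 0.3808 -0.221   0.2315] yaw 0.4219 w 0.08856457731248096
```

```bash
python3 -c "
from rig import env
print(env.hand_in())"
```

```text
the job is handed in; nothing more can be done
None
```

The needle is on the middle of the green mark and the orange tool is back home in its wooden stand. However, the purple tool-like decoy fell over during the run. The job is handed in, at about 23 s of the 72 s.

**Screw:** I felt the blade down into the slot and turned the screw about 0.48 rad. The vertical force on the scale showed at most about 3 N, and the sideways force about 3.7 N. With the tool out, the wrist and scene views both put the needle within about 0.006 rad of the middle of the mark.

**Tool:** I pressed it home lightly (about 6 N) and let go. Its top now measures z = 0.119, within 1 mm of its starting 0.120, and it stands upright at the same spot. The gripper is clear of everything.

**Other things:** The listed loose objects show zero pixel shift. The pen matched poorly in both views (0.75 in scene, 0.38 in side) because the arm and its shadow fall there differently. It still showed no shift.

**Failed check – purple decoy:** It had been balanced on its thin blade. It was upright at 2.6 s and lying on the table by 4.6 s, while I was gripping and lifting the orange tool. By my geometry the gripper was more than 25 mm from it and the wrist force showed no contact, so I think it tipped by itself. I can't rule out that I caused it. The moves turn the gripper only about the vertical, so I could not stand it up again and left it lying.

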